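# Charge the melt box through the tilting gate tray

### The job

Gather the scrap for the next melt: flip the sprung finger of the hold-down block up before you take out the brass plate from under it, then put the plate and every loose metal piece from the blue felt mat into the level tilting tray, with its yellow end gate up. Once everything is in, lower the gate all the way with the tray still level, tip the tray by its red rear bar so that everything slides out over the gate into the green box (anything that misses the box goes in by hand), and let the tray down level again. Finally close the gate and flip the finger back down, leaving the jar, the steel mandrel and the small trinket box where they stand.

Things in the scene. Friction and masses are not known exactly. Their poses are not given: they have to be found in the camera images.
- finger (a joint): Hold-down finger of the block, a 14 mm wide steel strip hinged at its rear end: value in rad, 0 = level, pressing its rubber nose on the plate, -0.07 = fully down with no plate, growing as it is flipped up, 1.85 = fully up and leaning back. Its spring is over-centre: below about 0.8 it pulls the finger down (about 2 N at the nose), above about 0.8 it flips it up, and it stays there. Moving it takes 4 N at the pins at most.
- finger_hinge (a point): Hinge axis of the finger (the axis is this frame's y at any angle), about 45 mm above the bench; with the finger level this frame's x points from the nose back to the hinge and z up; the frame turns with the finger about y. The nose reaches 70 mm from the hinge in -x. The block's base plate is 150 x 64 x 10 mm, centred 50 mm from the hinge towards the nose; nothing of the block reaches wider than 32 mm from its centre line except the finger's pins.
- finger_pin_left (a point): Grip point on the finger's red cross pin on the +y side: a 10 mm diameter round bar along y, 45 mm from the hinge towards the nose and 40 mm to the side of the finger's centre line (the bar runs to 57 mm each side). Turns with the finger.
- finger_pin_right (a point): The same on the -y side of the finger.
- blank_center (a point): Centre of the brass plate, 64 (its x) x 40 (y) x 5 (z) mm, 90 g. At the start it lies on a wooden pedestal 50 x 26 mm whose top is 30 mm above the bench and 20 mm above the base plate, so that it overhangs the pedestal by 7 mm at each long side; its centre is 80 mm from the finger's hinge and its x runs along the finger.
- bar_a_mid (a point): Centre of a brass bar end, 30 (x) x 16 (y) x 16 (z) mm, 60 g. May be absent. Loose pieces start flat on the blue felt mat (4 mm thick, 170 x 190 mm), which may lie left or right of the tray, the hold-down block on the other side.
- bar_b_mid (a point): Centre of a copper bar end, 26 (x) x 18 (y) x 14 (z) mm, 55 g. May be absent.
- button_a_mid (a point): Centre of a brass casting button, a cylinder 22 mm in diameter and 16 mm high (along z), 50 g. May be absent.
- button_b_mid (a point): Centre of a copper casting button, a cylinder 20 mm in diameter and 18 mm high (along z), 50 g. May be absent.
- cast_mid (a point): Middle of a white-metal casting: 30 (x) x 16 (y) x 12 mm bar with a 14 x 16 x 8 mm head on the middle of its top, 20 mm high over all (z), 55 g. May be absent.
- tray (a joint): Tilt of the aluminium tray on its stand, rad: 0 = level and at rest, growing as the rear bar is lifted and the gate end goes down, 0.95 at most. The pivot lies at the gate end, at the tray floor's edge; it is damped, so the tray sinks back to level slowly by itself when let go. Lifting it takes about 3 to 9 N at the bar (more when fast). The pieces start to slide at about 0.15 to 0.3 rad.
- tray_in (a point): Centre of the tray's inner floor, 100 mm above the bench when level; x points to the gate end, y across, z up out of the tray; turns with the tray. Inside 140 (x) x 130 (y) mm, walls 4 mm thick and 40 mm high. The tilt pivot is 70 mm from here in +x, at floor height, its axis along y.
- tray_handle (a point): Middle of the red rear bar of the tray: a 12 mm diameter round bar 90 mm long along the tray's y, 42 mm clear behind the rear wall (centre to wall), 186 mm behind the pivot and 30 mm above the tray floor. Moves with the tray.
- gate (a joint): Yellow end gate of the tray, 138 mm wide and 40 mm high, hinged along its lower edge: value in rad, 0 = upright and closed, growing as its top swings outwards and down, 1.57 = fully lowered, in line with the tray floor. A friction hinge (about 1.5 N at the pins) that stays where it is put.
- gate_hinge (a point): Middle of the gate's hinge axis (along the tray's y), at the floor's edge at the gate end, 3 mm beyond the tilt pivot. Turns with tray and gate.
- gate_pin_left (a point): Grip point on the gate's red side pin on the tray's +y side: a 10 mm diameter round bar along the tray's y, sticking out 46 mm beyond the tray's side wall; this point is 34 mm from the gate's hinge axis (straight above it when the gate is closed), 30 mm outside the side wall and 99 mm from the tray's centre line. Moves with the gate.
- gate_pin_right (a point): The same on the tray's -y side.
- meltbox_in (a point): Centre of the inner floor of the fixed green open box below the gate end, 5 mm above the bench; outside 160 (x) x 170 (y) x 55 mm high, walls 5 mm; its x points the same way as the tray's.
- jar: Bystander: amber glass jar with a black cap, 48 mm in diameter, 70 mm high, loose; origin under its centre. Leave it alone.
- mandrel: Bystander: steel tapered mandrel on a round foot 52 mm in diameter, 130 mm high, loose; origin under its centre. Leave it alone.
- trinket_box: Bystander: small black open box 75 x 55 x 22 mm, loose; origin under its centre. Leave it alone.

How it is judged:
By the outcome, as a careful person would: the job done as asked, in the order asked, and still so for the second after the job is handed in, with the robot touching nothing.
Of bar_a, bar_b, button_a, button_b, cast only 2 to 4 are there at a start; the rules pass over those that are not, and their reading is None.
At some moment in a run one of bar_a, bar_b, button_a, button_b, cast may be knocked a few centimetres aside while the robot is not near it.
Once in a run the grip may slacken for a moment while it holds something.
It also fails if it takes over 210 s, if anything falls off the work surface, if the arm or the gripper's body presses on something with over 40 N, if the wrist force passes 120 N, or if a joint passes its speed limit or range.

### The arm

A 6-joint arm with a two-finger parallel gripper is mounted at the origin on the work surface. World frame = base frame: x ahead of the robot, y to its left, z up, the work surface at z = 0. Lengths are in m, angles in degrees, forces in N, time in s.
With the tool pointing down it reaches from about 0.4 to 0.825 m from the base axis. Payload 7 kg.
Tool frame: the origin (TCP) lies at the very end of the fingers, on their centre line; the grasp point (between the pads) lies r.grip_depth behind it (r.grip_depth is the distance from the TCP to the grasp point, in m); z points along the fingers, y is the direction in which the jaws open and shut (so a half turn about z gives the same grasp; the last joint's range is limited). The gripper opens to 88 mm and grips with 3 to 60 N. Pads are 19 mm wide; open, the fingers measure 130 mm over their backs; the gripper's body (78 mm by 193 mm) begins 47 mm behind the grasp point.
Start: joints at [81.423, 20.546, 0.682, 0, -70.136, -16.507], TCP at [0.286, 0.611, 0.227] pointing down, gripper open.
Joint ranges: [-176.03, 176.03], [-82.01, 121.73], [-58.28, 71.71], [-173.87, 95.51], [-174.79, -0.11], [-173.66, 173.66]. Speed limits (degrees/s): [136.94, 136.94, 172.46, 180, 180, 180].

### API

Orientations are given as [roll, pitch, yaw] about the fixed x, y, z axes, in that order (R = Rz(yaw) Ry(pitch) Rx(roll)).
In Python, from plant import r gives the robot as it stands. The module is installed in compiled form; this text tells all that it offers.
- The arm moves only by the tool step_arm, never from a script. Its argument "increments" is a list of rows, each a list of 3 entries, a list of its own where there are three numbers: the shift along the tool's x, y, z in m, then the turn, a rotation vector about the tool's x, y, z in rad, then the closure, from 0 (fully open) to 1 (shut). In form: [[[x, y, z], [wx, wy, wz], grip], ...]. A call has 1 to 10 rows; each row is the pose to reach, as a shift and turn from the pose commanded when the call began, along the tool's axes at that moment; what a row does not reach only later rows make up. A row lasts 1/10 s, in which the tool goes at most 50 mm and 8.59 degrees, less where a joint would pass 70% of its speed; a pose out of reach is approached as far as the arm can. A call with a gripper value outside its range is refused whole. The fingers move at their own pace and stop on an object; "force" is the grip in N (left out, the last holds). Time passes only in rows, so rows that repeat a pose let the fingers close. It gives the time, the measured TCP pose, the force and the opening at its end, in the units of the state.
- r.get_state(): the state, without advancing time (a new reading comes with each control period).
- r.capture(name): name is "side" or "top" or "wrist"; returns a dict with "color" (384x512x3 uint8, red, green, blue), "intrinsics" (3x3 intrinsics, pixels), "rvec" (rotation vector, rad) and "tvec" (3), from world to camera coordinates, as OpenCV has them; the wrist camera has in their place "T_tool_cam" (4x4, takes a point from camera to tool coordinates, whose origin is the TCP and whose axes are the flange's). Camera axes: x right, y down, z forward; pixel columns grow to the right and rows downward; lengths in m; the calibration is good to about 2 mm. A picture is of the moment at which its call begins: read the wrist's pose just before it. There is no depth.
- r.close_job(): hands the job in, once; it reports no verdict.
The state is a dict: "time_s": time; "joints": joint angles; "qd": joint speeds; "joint_torque": joint torques, N m; "tcp_pos": TCP position; "eef_rot": TCP orientation; "contact_force": force on the tool from outside, world axes, zero at the start; "moment": the same for the moment, N m; "gripper_width": finger opening in m.
Only numpy, scipy, OpenCV 4.12 (cv2) and the standard library are available. Lean on these libraries where they do the work, as an engineer would, in place of code of your own. Each camera call takes 0.05 s, during which the arm holds its last target.

## Working session

There is one attempt and no reset: what is moved stays moved. The work goes in short steps, Python scripts to look and compute and a tool call to move; the robot and the scene stay as the last step left them, time stands still between calls to the robot, and variables do not carry over. Pictures are saved under pics/ and viewed, and the job is handed in when it is done.

Besides the shell and the picture viewer there is one more tool, called after ">>>" as name(argument=value, ...), one argument or row to a line, values as JSON. step_arm: Moves the arm, as the interface text tells. Its arguments: {"type":"object","properties":{"increments":{"type":"array","items":{"type":"array"}},"force":{"type":"number"}},"required":["increments"]}

```bash
ls; mkdir -p pics; cat > h.py <<'E'
import numpy as np, cv2
from plant import r
from scipy.spatial.transform import Rotation as R
def cam(name):
    s=r.get_state(); c=r.capture(name); K=np.array(c["intrinsics"]).reshape(3,3)
    if name=="wrist":
        T=np.eye(4); T[:3,:3]=R.from_euler('xyz',s["eef_rot"],degrees=True).as_matrix(); T[:3,3]=s["tcp_pos"]
        W=T@np.array(c["T_tool_cam"]); Rc=W[:3,:3].T; t=-Rc@W[:3,3]
    else:
        Rc=cv2.Rodrigues(np.array(c["rvec"],float))[0]; t=np.array(c["tvec"],float).ravel()
    return c["color"],K,Rc,t
def ray(K,Rc,t,u,v):
    d=Rc.T@np.linalg.solve(K,np.array([u,v,1.])); return -Rc.T@t,d
def onz(C,u,v,z):
    o,d=ray(C[1],C[2],C[3],u,v); return o+d*(z-o[2])/d[2]
def proj(C,p):
    q=C[1]@(C[2]@np.array(p)+C[3]); return q[:2]/q[2]
def save(im,fn,s=1.5): cv2.imwrite(fn,cv2.resize(im[:,:,::-1],None,fx=s,fy=s,interpolation=cv2.INTER_CUBIC))
def tri(A,ua,B,ub):
    o1,d1=ray(*A[1:],*ua);o2,d2=ray(*B[1:],*ub)
    M=np.stack([d1,-d2],1);s=np.linalg.lstsq(M,o2-o1,rcond=None)[0]
    p,q=o1+d1*s[0],o2+d2*s[1]; return (p+q)/2,np.linalg.norm(p-q)
def totool(p):
    s=r.get_state(); return R.from_euler('xyz',s["eef_rot"],degrees=True).as_matrix().T@(np.array(p)-s["tcp_pos"])
E
python3 - <<'E'
from h import *
print(r.get_state(), r.grip_depth)
for n in("side","top","wrist"):
    C=cam(n);save(C[0],f"pics/{n}0.png",1.5);print(n,C[1].tolist(),(-C[2].T@C[3]).round(3),C[2].round(2).tolist())
E
```

```text
pics
{'time_s': 0.0, 'joints': array([ 8.14229081e+01,  2.05928902e+01,  6.34453774e-01, -1.95038226e-02,
       -7.01364682e+01, -1.65068297e+01]), 'qd': array([ 0.10135038, -0.00893381,  0.04037352, -0.02276846, -0.01423458,
        0.04608584]), 'joint_torque': array([-1.51809985e-03, -5.82716274e+01,  2.93045425e+01,  6.99707955e+00,
        6.85101666e-03, -1.68971201e-04]), 'tcp_pos': array([0.28598497, 0.61088629, 0.22561337]), 'eef_rot': array([ 1.79903797e+02, -9.38864983e-03, -2.50905560e+01]), 'contact_force': array([ 0.16433552,  0.47134105, -0.25681065]), 'moment': array([-0.02269223,  0.00233175, -0.01878118]), 'gripper_width': 0.08756399155254056} 0.0188
side [[376.1164135324418, 0.0, 255.49902809558267], [0.0, 376.1164135324418, 193.72437920706338], [0.0, 0.0, 1.0]] [ 0.561 -0.629  0.731] [[1.0, -0.04, -0.02], [-0.04, -0.69, -0.73], [0.01, 0.73, -0.69]]
top [[410.23766546293234, 0.0, 255.04932835172767], [0.0, 410.23766546293234, 189.63864001822347], [0.0, 0.0, 1.0]] [0.504 0.005 1.242] [[0.03, -1.0, -0.01], [-1.0, -0.03, -0.06], [0.06, 0.01, -1.0]]
wrist [[274.2361465608914, 0.0, 256.356119460166], [0.0, 274.2361465608914, 190.94299302614738], [0.0, 0.0, 1.0]] [0.358 0.577 0.383] [[-0.42, -0.91, 0.0], [-0.87, 0.41, 0.29], [-0.26, 0.12, -0.96]]
```

View pics/top0.png

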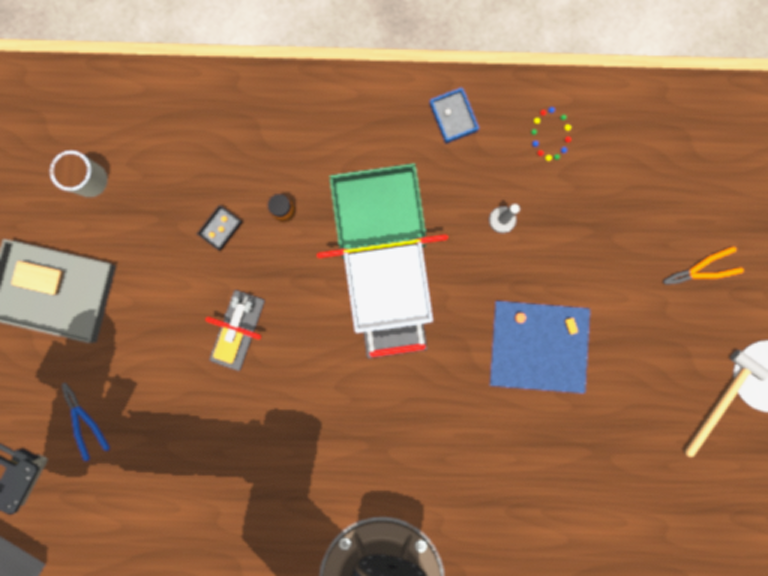

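View pics/side0.png

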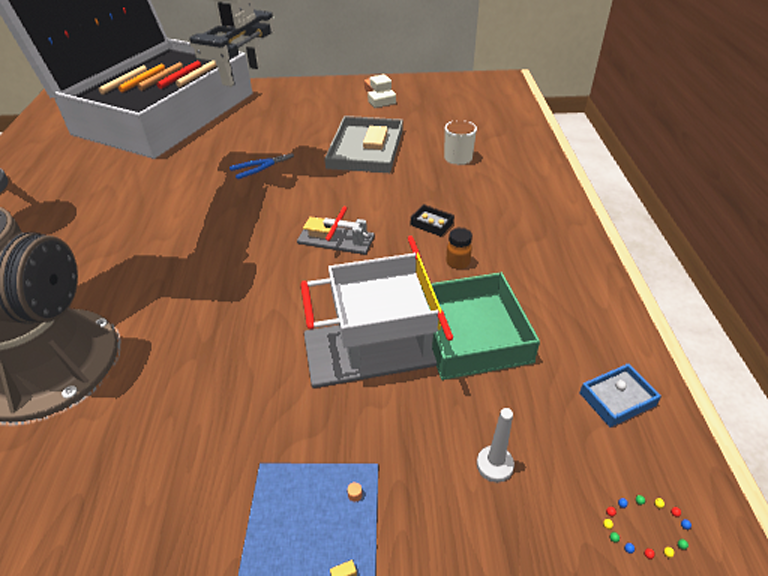

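View pics/wrist0.png

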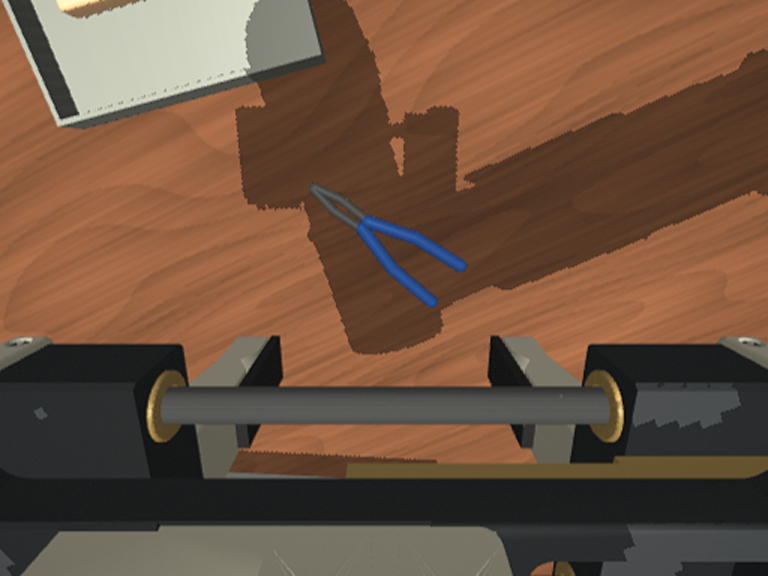

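The top view shows two pieces on the mat: a copper button at (521,318) and a brass bar at (572,326). The finger block is at about (237,330), the tray at about (390,290), and the green box is above the tray. Next I'll measure them with colour masks.

```bash
cat > m.py <<'E'
from h import *
def blobs(C,lo,hi,minA=12,lo2=None,hi2=None):
    h=cv2.cvtColor(C[0],cv2.COLOR_RGB2HSV); m=cv2.inRange(h,lo,hi)
    if lo2: m|=cv2.inRange(h,lo2,hi2)
    n,l,s,c=cv2.connectedComponentsWithStats(m)
    out=[]
    for i in range(1,n):
        if s[i,4]>=minA:
            ct=max(cv2.findContours((l==i).astype('uint8'),0,2)[0],key=len)
            out.append((s[i,4],c[i],cv2.minAreaRect(ct),ct))
    return sorted(out,key=lambda x:-x[0])
RED=((0,180,110),(6,255,255));RED2=((174,180,110),(180,255,255))
YEL=((20,120,120),(34,255,255)); GREEN=((60,80,40),(90,255,255)); BLUE=((100,100,60),(120,255,255))
E
python3 - <<'E'
from m import *
T=cam("top");S=cam("side")
for nm,C in(("top",T),("side",S)):
    for k,a in (("red",RED+(12,)+RED2),("yel",YEL),("green",GREEN),("blue",BLUE),("orange",((5,100,150),(16,255,255)))):
        for b in blobs(C,*a)[:7]:
            bx=cv2.boxPoints(b[2]); print(nm,k,b[0],b[1].round(1),bx.round(1).tolist())
E
```

```text
top red 113 [264.7 233.1] [[247.6999969482422, 233.8000030517578], [281.70001220703125, 228.89999389648438], [282.20001220703125, 232.3000030517578], [248.1999969482422, 237.10000610351562]]
top red 75 [289.9 158.6] [[280.70001220703125, 157.5], [297.79998779296875, 155.39999389648438], [298.29998779296875, 159.6999969482422], [281.20001220703125, 161.8000030517578]]
top red 75 [219.5 168.7] [[210.60000610351562, 167.89999389648438], [227.89999389648438, 165.39999389648438], [228.5, 169.60000610351562], [211.1999969482422, 172.10000610351562]]
top red 59 [143.8 214.4] [[136.3000030517578, 214.10000610351562], [137.60000610351562, 210.1999969482422], [152.60000610351562, 215.1999969482422], [151.3000030517578, 219.10000610351562]]
top red 45 [166.6 222.2] [[157.1999969482422, 222.10000610351562], [158.10000610351562, 218.5], [173.60000610351562, 222.39999389648438], [172.8000030517578, 225.89999389648438]]
top red 16 [360.  101.5] [[358.0, 100.0], [362.0, 100.0], [362.0, 103.0], [358.0, 103.0]]
top red 15 [378.1  92.5] [[376.0, 91.0], [380.0, 91.0], [380.0, 94.0], [376.0, 94.0]]
top y
[... 6659 characters left out ...]
 [101.1  50.3] [[78.4000015258789, 56.70000076293945], [118.5, 38.70000076293945], [121.19999694824219, 44.79999923706055], [81.0999984741211, 62.79999923706055]]
side orange 101 [505.  353.2] [[494.3999938964844, 336.79998779296875], [499.20001220703125, 334.3999938964844], [515.4000244140625, 366.79998779296875], [510.6000061035156, 369.20001220703125]]
side orange 81 [ 44.1 371.1] [[37.29999923706055, 382.79998779296875], [48.400001525878906, 353.3999938964844], [51.900001525878906, 354.70001220703125], [40.79999923706055, 384.1000061035156]]
side orange 52 [83.8 52.2] [[66.0, 59.0], [96.80000305175781, 44.599998474121094], [98.0999984741211, 47.5], [67.30000305175781, 61.79999923706055]]
```

```bash
python3 - <<'E'
from m import *
T=cam("top");S=cam("side")
cv2.imwrite("pics/c1.png",cv2.resize(T[0][180:260,130:300,::-1],None,fx=4.5,fy=4.5,interpolation=cv2.INTER_CUBIC))
cv2.imwrite("pics/c2.png",cv2.resize(S[0][120:270,190:350,::-1],None,fx=4,fy=4,interpolation=cv2.INTER_CUBIC))
E
python3 - <<'E'
from m import *
np.set_printoptions(precision=4,suppress=True)
T=cam("top");S=cam("side")
def P(n,u,z): p=onz(T,*u,z);print(n,p[:2].round(4),end=' | ');return p
def yaw(a,b): d=b-a; print("yaw",np.degrees(np.arctan2(d[1],d[0])).round(1), "len",np.linalg.norm(d).round(4))
a=P("pinL",(143.8,214.4),.045);b=P("pinR",(166.6,222.2),.045);yaw(b,a)
a=P("pin end L",(136.8,212.2),.045);b=P("end R",(173.2,224.2),.045);yaw(b,a)
a=P("gateL",(219.5,168.7),.134);b=P("gateR",(289.9,158.6),.134);yaw(b,a);gm=(a+b)/2
h=P("handle",(264.7,233.1),.130); yaw(h,gm)
a=P("hL",(248,235.5),.13);b=P("hR",(282,230.6),.13);yaw(b,a)
P("button",(521/1.5,318/1.5),.022);P("bar",(380.5,216.8),.020)
for nm,ut,us in (("gateL",(219.5,168.7),(274.9,162.4)),("gateR",(289.9,158.6),(296.5,217.1)),("handle",(264.7,233.1),(204.4,202.7)),("bar",(380.5,216.8),(228.7,379.2)),("button",(521/1.5,318/1.5),(354.5/1.5,491/1.5))):
    print("tri",nm,*tri(T,ut,S,us))
for c in ((141.4,237.8),(148,218),(161.5,222.5),(154.9,242.3),(144.7,236.5)): P("plate",c,.035)
for c in ((219.6,117.2),(275.9,109.2),(282.8,157.5),(226.5,165.5)): P("box",c,.055)
for c in ((326.8,256),(331,201),(392.6,205.7),(388.4,260.8)): P("mat",c,.004)
print()
P("jar",(280/1.5,205/1.5),.07);P("mandrel",(502/1.5,219/1.5),.01);P("trinket",(220/1.5,228/1.5),.02)
E
```

```text
pinL [0.4977 0.3357] | pinR [0.477  0.2682] | yaw 72.9 len 0.0706
pin end L [0.5035 0.3565] | end R [0.4717 0.2487] | yaw 73.5 len 0.1123
gateL [0.6279 0.1109] | gateR [ 0.6609 -0.0795] | yaw 99.8 len 0.1933
handle [ 0.4572 -0.0166] | yaw 9.8 len 0.19
hL [0.4495 0.0282] | hR [ 0.4653 -0.0631] | yaw 99.8 len 0.0927
button [ 0.522 -0.262] | bar [ 0.5107 -0.3609] | tri gateL [0.627  0.1108 0.1355] 0.001524100280076675
tri gateR [ 0.6597 -0.0794  0.1359] 0.0016844219443663431
tri handle [ 0.4566 -0.0167  0.1279] 0.0010605804318367129
tri bar [ 0.5102 -0.3624  0.0153] 0.0010568164584011089
tri button [ 0.5228 -0.2633  0.0156] 0.001264337103378375
plate [0.4291 0.3424] | plate [0.4875 0.3256] | plate [0.4754 0.2853] | plate [0.4171 0.3022] | plate [0.4331 0.3329] | box [0.7885 0.1234] | box [ 0.8169 -0.0411] | box [ 0.6747 -0.0648] | box [0.6467 0.0984] | mat [ 0.3892 -0.2065] | mat [ 0.554  -0.2163] | mat [ 0.5452 -0.4018] | mat [ 0.3803 -0.3905] | 
jar [0.7254 0.2151] | mandrel [ 0.7206 -0.2235] | trinket [0.685  0.3426] |
```

View pics/c1.png

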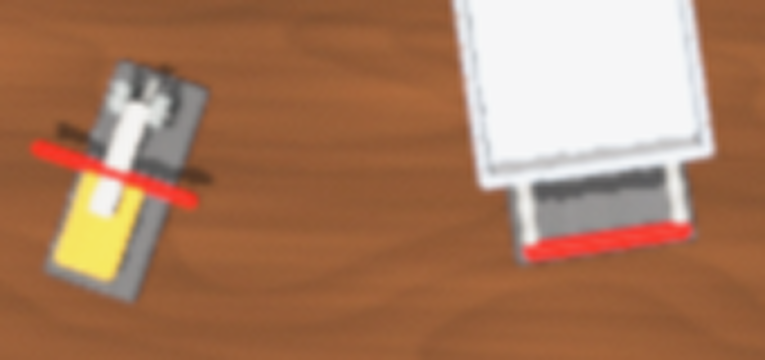

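View pics/c2.png

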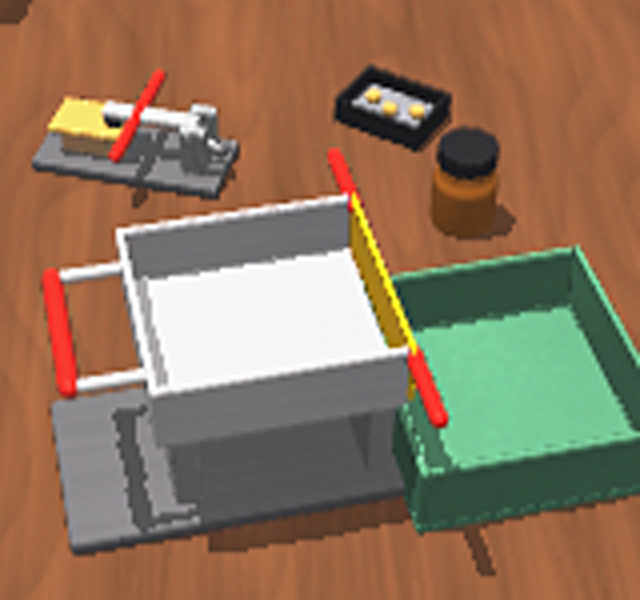

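The top crop shows the finger's pin bar from (35,147) to (197,202) with the plate below it. The side crop shows the finger level, the gate up, and the tray and gate pins clear. Triangulated heights match the text, so I'll work out the first approach.

```bash
cat > g.py <<'E'
from h import *
import sys
np.set_printoptions(precision=4,suppress=True)
bx=np.radians(-16.3); X=np.array([np.cos(bx),np.sin(bx),0]);Y=np.array([-np.sin(bx),np.cos(bx),0]);Z=np.array([0,0,1.])
H=np.array([.4876,.3026,.045])+.045*X
tx=np.radians(9.8); TX=np.array([np.cos(tx),np.sin(tx),0]);TY=np.array([-np.sin(tx),np.cos(tx),0])
PV=np.array([.6414,.0152,.100])
def blk(x,y,z): return H+x*X+y*Y+[0,0,z-.045]
def tr(x,y,z): return PV+x*TX+y*TY+[0,0,z-.1]   # x from pivot, z world
def go(p,yaw):
    s=r.get_state(); R0=R.from_euler('xyz',s["eef_rot"],degrees=True); R1=R.from_euler('xyz',[180,0,yaw],degrees=True)
    print("shift",R0.as_matrix().T@(np.array(p)-s["tcp_pos"]),"turn",(R0.inv()*R1).as_rotvec(),"tcp",s["tcp_pos"],s["eef_rot"].round(2),"t",round(s["time_s"],2),"w",round(s["gripper_width"],4),"F",s["contact_force"].round(1))
E
python3 - <<'E'
from g import *
go(blk(-.045,.042,.125),-106.3)
E
```

```text
shift [0.3069 0.1526 0.1015] turn [ 0.0001 -0.      1.4175] tcp [0.2862 0.6113 0.2265] [179.99   0.   -25.09] t 0.45 w 0.0875 F [-0.1  0.6  0.4]
```

>>> step_arm(
  increments=[
    [[0.31,0.153,0.05],[0,0,1.4175],0],
    [[0.31,0.153,0.05],[0,0,1.4175],0],
    [[0.31,0.153,0.05],[0,0,1.4175],0],
    [[0.31,0.153,0.05],[0,0,1.4175],0],
    [[0.31,0.153,0.05],[0,0,1.4175],0],
    [[0.31,0.153,0.05],[0,0,1.4175],0],
    [[0.31,0.153,0.05],[0,0,1.4175],0],
    [[0.31,0.153,0.05],[0,0,1.4175],0],
    [[0.31,0.153,0.1],[0,0,1.4175],0],
    [[0.31,0.153,0.1],[0,0,1.4175],0],
  ],
  force=20,
)

```text
time_s: 1.45
tcp_pos: [0.4999, 0.3383, 0.1212]
eef_rot: [179.7, -0.4, -106.8]
contact_force: [-0.2, 0.6, -1.3]
gripper_width: 0.0876
```

>>> step_arm(
  increments=[
    [[0,0,0],[0,0,0],0],
    [[0,0,0],[0,0,0],0],
    [[0,0,0],[0,0,0],0],
  ],
)

```text
time_s: 1.75
tcp_pos: [0.5025, 0.342, 0.1277]
eef_rot: [-179.9, 0.1, -106.2]
contact_force: [0.5, -0.3, 0.2]
gripper_width: 0.0875
```

```bash
python3 - <<'E'
from g import *
go(blk(-.045,.042,.029),-106.3); print(r.get_state()["joints"].round(1))
C=cam("wrist"); save(C[0],"pics/w1.png",1.5)
for y in(-.057,0,.057): print(proj(C,blk(-.045,y,.045))*1.5)
E
```

```text
shift [0.0002 0.0034 0.0987] turn [-0.0009  0.0018  0.0021] tcp [0.5025 0.342  0.1277] [-179.95    0.1  -106.18] t 1.75 w 0.0875 F [ 0.5 -0.3  0.2]
[ 52.6  18.8 -15.7   0.  -55.4 -68.8]
[392.2009 122.9893]
[391.4248 227.8008]
[390.7498 318.9644]
```

View pics/w1.png

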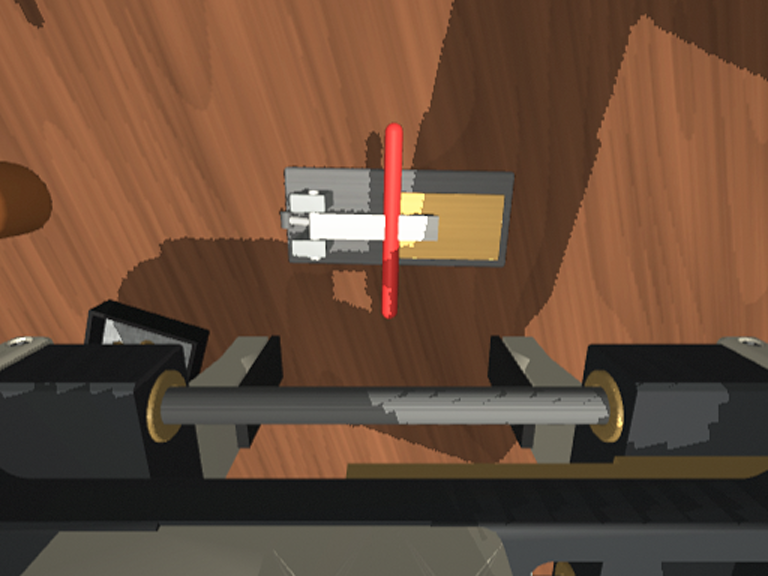

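The wrist view shows the red bar from (393,123) to (390,318), where I predicted it. I'll descend and close on it.

>>> step_arm(
  increments=[
    [[0,0.003,0.05],[0,0,0],0],
    [[0,0.003,0.098],[0,0,0],0],
    [[0,0.003,0.098],[0,0,0],0],
    [[0,0.003,0.098],[0,0,0],0.5],
    [[0,0.003,0.098],[0,0,0],1],
    [[0,0.003,0.098],[0,0,0],1],
    [[0,0.003,0.098],[0,0,0],1],
    [[0,0.003,0.098],[0,0,0],1],
    [[0,0.003,0.098],[0,0,0],1],
    [[0,0.003,0.098],[0,0,0],1],
  ],
  force=20,
)

```text
time_s: 2.8
tcp_pos: [0.4992, 0.3422, 0.0288]
eef_rot: [-180.0, 0.0, -106.3]
contact_force: [-0.1, 1.1, -0.5]
gripper_width: 0.0372
```

```bash
python3 - <<'E'
from g import *
go(blk(-.045,.042,.029),-106.3)
for th in np.arange(.15,1.9,.2): print(th.round(2), (.045*(1-np.cos(th))).round(4),(.045*np.sin(th)).round(4))
E
```

```text
shift [-0.0008  0.0001 -0.0002] turn [-0.0001  0.0002  0.    ] tcp [0.4992 0.3422 0.0288] [-179.99    0.01 -106.3 ] t 2.8 w 0.0372 F [-0.1  1.1 -0.5]
0.15 0.0005 0.0067
0.35 0.0027 0.0154
0.55 0.0066 0.0235
0.75 0.0121 0.0307
0.95 0.0188 0.0366
1.15 0.0266 0.0411
1.35 0.0351 0.0439
1.55 0.0441 0.045
1.75 0.053 0.0443
```

>>> step_arm(
  increments=[
    [[0,0,0],[0,0,0],1],
    [[0,0,0],[0,0,0],1],
    [[0,0,0],[0,0,0],1],
    [[0,0,0],[0,0,0],1],
    [[0,0,0],[0,0,0],1],
    [[0,0,0],[0,0,0],1],
  ],
)

```text
time_s: 3.4
tcp_pos: [0.4997, 0.342, 0.0285]
eef_rot: [-180.0, 0.0, -106.3]
contact_force: [4.4, -1.0, -2.7]
gripper_width: 0.0092
```

>>> step_arm(
  increments=[
    [[0,-0.0005,-0.0067],[0,0,0],1],
    [[0,-0.0027,-0.0154],[0,0,0],1],
    [[0,-0.0066,-0.0235],[0,0,0],1],
    [[0,-0.0121,-0.0307],[0,0,0],1],
    [[0,-0.0188,-0.0366],[0,0,0],1],
    [[0,-0.0266,-0.0411],[0,0,0],1],
    [[0,-0.0351,-0.0439],[0,0,0],1],
    [[0,-0.0441,-0.045],[0,0,0],1],
    [[0,-0.0441,-0.045],[0,0,0],1],
    [[0,-0.0441,-0.045],[0,0,0],1],
  ],
)

```text
time_s: 4.4
tcp_pos: [0.5423, 0.329, 0.0753]
eef_rot: [-179.9, -0.0, -106.3]
contact_force: [0.2, -5.0, 7.8]
gripper_width: 0.009
```

```bash
python3 - <<'E'
from g import *
go(blk(0,.042,.074),-106.3)
C=cam("side"); cv2.imwrite("pics/s1.png",cv2.resize(C[0][60:260,130:330,::-1],None,fx=3,fy=3))
E
```

```text
shift [-0.0013  0.0001  0.0013] turn [-0.0012 -0.0002  0.    ] tcp [0.5423 0.329  0.0753] [-179.93   -0.01 -106.3 ] t 4.4 w 0.009 F [ 0.2 -5.   7.8]
```

View pics/s1.png

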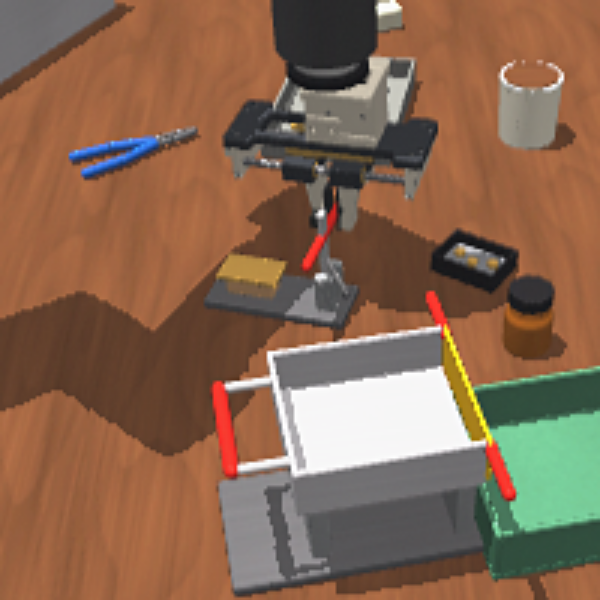

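The finger stands up at (322,230) in the crop. I'll release it and rise.

>>> step_arm(
  increments=[
    [[0,0,0],[0,0,0],0.3],
    [[0,0,0],[0,0,0],0],
    [[0,0,0],[0,0,0],0],
    [[0,0,0],[0,0,0],0],
    [[0,0,0],[0,0,0],0],
    [[0,0,0],[0,0,0],0],
    [[0,0,0],[0,0,0],0],
    [[0,0,-0.05],[0,0,0],0],
    [[0,0,-0.08],[0,0,0],0],
    [[0,0,-0.08],[0,0,0],0],
  ],
)

```text
time_s: 5.45
tcp_pos: [0.5437, 0.3319, 0.159]
eef_rot: [-179.7, 0.4, -106.2]
contact_force: [0.8, 0.1, -1.0]
gripper_width: 0.0833
```

```bash
python3 - <<'E'
from g import *
go(blk(-.080,0,.12),-16.3)
E
```

```text
shift [0.044  0.0808 0.0383] turn [-0.0092  0.0019 -1.5697] tcp [0.5437 0.3319 0.159 ] [-179.73    0.4  -106.24] t 5.45 w 0.0833 F [ 0.8  0.1 -1. ]
```

>>> step_arm(
  increments=[
    [[0.044,0.081,0],[0,0,-1.57],0],
    [[0.044,0.081,0],[0,0,-1.57],0],
    [[0.044,0.081,0],[0,0,-1.57],0],
    [[0.044,0.081,0],[0,0,-1.57],0],
    [[0.044,0.081,0],[0,0,-1.57],0],
    [[0.044,0.081,0],[0,0,-1.57],0],
    [[0.044,0.081,0],[0,0,-1.57],0],
    [[0.044,0.081,0],[0,0,-1.57],0],
    [[0.044,0.081,0],[0,0,-1.57],0],
    [[0.044,0.081,0],[0,0,-1.57],0],
  ],
)

```text
time_s: 6.45
tcp_pos: [0.4511, 0.3104, 0.1534]
eef_rot: [180.0, 0.0, -20.0]
contact_force: [-0.2, 0.2, 0.7]
gripper_width: 0.0876
```

>>> step_arm(
  increments=[
    [[0,0,0],[0,0,0],0],
    [[0,0,0],[0,0,0],0],
    [[0,0,0],[0,0,0],0],
    [[0,0,0],[0,0,0],0],
  ],
)

```text
time_s: 6.85
tcp_pos: [0.4514, 0.3103, 0.1535]
eef_rot: [180.0, 0.0, -20.5]
contact_force: [0.4, 0.4, -0.5]
gripper_width: 0.0874
```

```bash
python3 - <<'E'
from m import *
from g import *
go(blk(-.080,0,.018),-16.3)
C=cam("wrist"); save(C[0],"pics/w2.png",1.5)
for y,x in((-.02,-.112),(.02,-.112),(.02,-.048),(-.02,-.048)): print(proj(C,blk(x,y,.035))*1.5)
C=cam("side"); cv2.imwrite("pics/s2.png",cv2.resize(C[0][60:260,130:330,::-1],None,fx=3,fy=3))
E
```

```text
shift [ 0.0017 -0.0029  0.1355] turn [ 0.      0.0001 -0.0729] tcp [0.4514 0.3103 0.1535] [180.     0.   -20.48] t 6.85 w 0.0874 F [ 0.4  0.4 -0.5]
[411.0145 318.9698]
[355.4814 322.7231]
[346.6434 234.595 ]
[405.8912 230.3122]
```

View pics/w2.png

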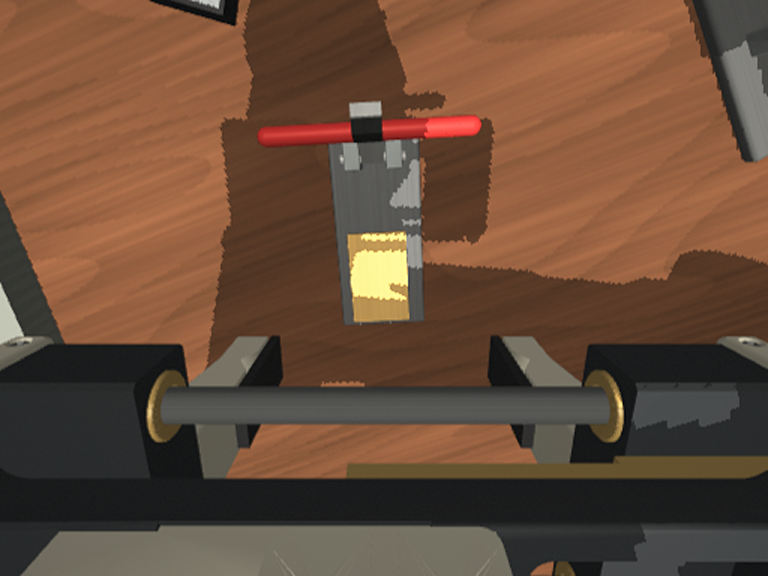

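View pics/s2.png

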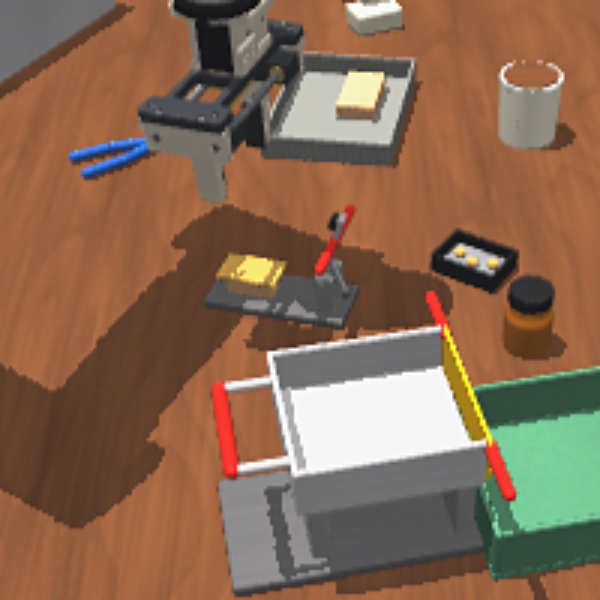

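The plate's corners are at (348,235) to (410,319), within 3 px of prediction, and the finger stays up. I'll descend onto the plate's sides.

>>> step_arm(
  increments=[
    [[0.002,-0.003,0.05],[0,0,-0.073],0],
    [[0.002,-0.003,0.1],[0,0,-0.073],0],
    [[0.002,-0.003,0.1],[0,0,-0.073],0],
    [[0.002,-0.003,0.135],[0,0,-0.073],0],
    [[0.002,-0.003,0.135],[0,0,-0.073],0],
    [[0.002,-0.003,0.135],[0,0,-0.073],0.3],
    [[0.002,-0.003,0.135],[0,0,-0.073],1],
    [[0.002,-0.003,0.135],[0,0,-0.073],1],
    [[0.002,-0.003,0.135],[0,0,-0.073],1],
    [[0.002,-0.003,0.135],[0,0,-0.073],1],
  ],
  force=30,
)

```text
time_s: 7.95
tcp_pos: [0.4546, 0.3127, 0.0194]
eef_rot: [-179.9, -0.0, -16.2]
contact_force: [0.2, -0.1, -0.0]
gripper_width: 0.0534
```

>>> step_arm(
  increments=[
    [[0,0,0],[0,0,0],1],
    [[0,0,0],[0,0,0],1],
    [[0,0,0],[0,0,0],1],
    [[0,0,0],[0,0,0],1],
    [[0,0,0],[0,0,0],1],
    [[0,0,-0.03],[0,0,0],1],
    [[0,0,-0.06],[0,0,0],1],
    [[0,0,-0.06],[0,0,0],1],
  ],
)

```text
time_s: 8.75
tcp_pos: [0.456, 0.3142, 0.082]
eef_rot: [-179.7, -0.2, -16.1]
contact_force: [0.1, 1.0, -0.3]
gripper_width: 0.0397
```

```bash
python3 - <<'E'
from m import *
from g import *
go(tr(-.065,0,.19),9.8)
C=cam("wrist"); save(C[0],"pics/w3.png",1.2)
E
```

```text
shift [ 0.203   0.2635 -0.1088] turn [-0.0045 -0.0038 -0.4526] tcp [0.456  0.3142 0.082 ] [-179.7    -0.15  -16.13] t 8.75 w 0.0397 F [ 0.1  1.  -0.3]
```

View pics/w3.png

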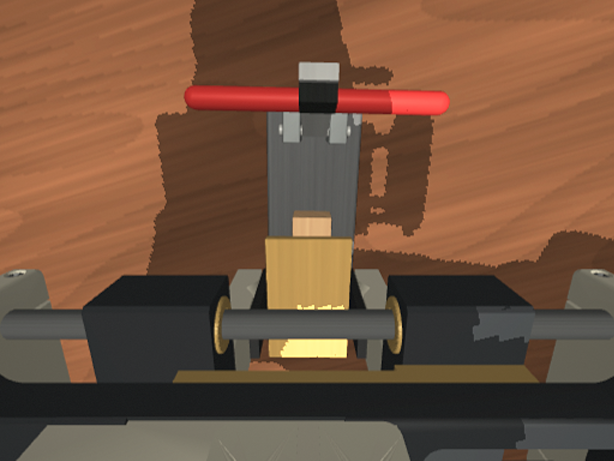

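>>> step_arm(
  increments=[
    [[0,0,-0.05],[0,0,0],1],
    [[0,0,-0.11],[0,0,0],1],
    [[0,0,-0.11],[0,0,0],1],
    [[0.1,0.13,-0.11],[0,0,-0.2],1],
    [[0.203,0.264,-0.11],[0,0,-0.4526],1],
    [[0.203,0.264,-0.11],[0,0,-0.4526],1],
    [[0.203,0.264,-0.11],[0,0,-0.4526],1],
    [[0.203,0.264,-0.11],[0,0,-0.4526],1],
    [[0.203,0.264,-0.11],[0,0,-0.4526],1],
    [[0.203,0.264,-0.11],[0,0,-0.4526],1],
  ],
)

```text
time_s: 9.8
tcp_pos: [0.5755, 0.0, 0.1869]
eef_rot: [-180.0, 0.1, 9.7]
contact_force: [1.4, 0.5, -0.2]
gripper_width: 0.0392
```

>>> step_arm(
  increments=[
    [[0,0,0],[0,0,0],1],
    [[0,0,0],[0,0,0],1],
    [[0,0,0],[0,0,0],1],
  ],
)

```text
time_s: 10.1
tcp_pos: [0.5751, 0.0027, 0.1875]
eef_rot: [-180.0, 0.1, 9.8]
contact_force: [0.2, 0.3, -0.6]
gripper_width: 0.0393
```

```bash
python3 - <<'E'
from m import *
from g import *
go(tr(-.065,0,.105),9.8)
C=cam("wrist"); save(C[0],"pics/w4.png",1.2)
E
```

```text
shift [ 0.0026 -0.0011  0.0825] turn [-0.0002  0.0016 -0.0008] tcp [0.5751 0.0027 0.1875] [-179.99    0.09    9.75] t 10.1 w 0.0393 F [ 0.2  0.3 -0.6]
```

View pics/w4.png

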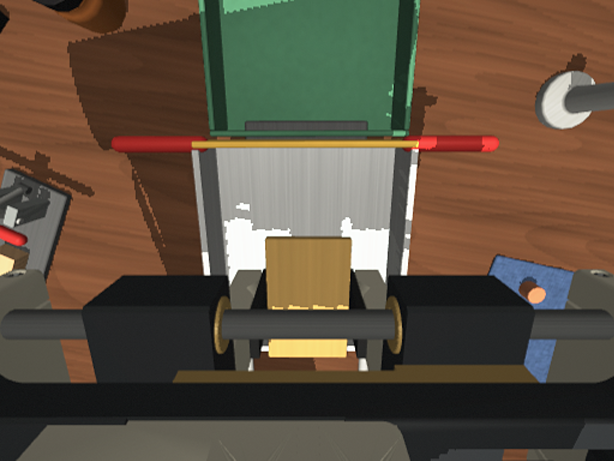

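The plate is still held square and centred over the tray. I'll lower it and release with a limited opening.

>>> step_arm(
  increments=[
    [[0.003,-0.001,0.04],[0,0,0],1],
    [[0.003,-0.001,0.083],[0,0,0],1],
    [[0.003,-0.001,0.083],[0,0,0],1],
    [[0.003,-0.001,0.083],[0,0,0],1],
    [[0.003,-0.001,0.083],[0,0,0],0.35],
    [[0.003,-0.001,0.083],[0,0,0],0.35],
    [[0.003,-0.001,0.083],[0,0,0],0.35],
    [[0.003,-0.001,0.083],[0,0,0],0.35],
    [[0.003,-0.001,0.03],[0,0,0],0.35],
    [[0.003,-0.001,-0.01],[0,0,0],0.35],
  ],
)

```text
time_s: 11.15
tcp_pos: [0.5781, 0.0034, 0.1996]
eef_rot: [180.0, 0.1, 9.8]
contact_force: [1.0, 0.3, 0.7]
gripper_width: 0.0566
```

```bash
python3 - <<'E'
from m import *
from g import *
T=cam("top");S=cam("side")
def ff(C,box): x0,x1,y0,y1=box; return (x0,y0),C[0][y0:y1,x0:x1]
h=cv2.cvtColor(T[0],cv2.COLOR_RGB2HSV)
m=(cv2.inRange(h,(0,60,60),(40,255,255))>0); 
M=np.zeros_like(m); M[201:260,328:392]=1
n,l,s,c=cv2.connectedComponentsWithStats((m&M).astype('uint8'))
for i in range(1,n):
    if s[i,4]>8:
        ct=max(cv2.findContours((l==i).astype('uint8'),0,2)[0],key=len); print(s[i],c[i],cv2.minAreaRect(ct),"pos",onz(T,*c[i],.02))
cv2.imwrite("pics/t5.png",cv2.resize(T[0][120:280,200:400,::-1],None,fx=4,fy=3.7,interpolation=cv2.INTER_CUBIC))
E
```

```text
[328 201   2  22  30] [328.2667 209.6333] ((328.5, 211.5), (21.0, 1.0), 90.0) pos [ 0.5275 -0.2057  0.02  ]
[348 201  44   4 103] [375.165  201.9223] ((369.5, 202.5), (3.0, 43.0), 90.0) pos [ 0.5544 -0.3447  0.02  ]
[343 208   8   7  40] [346.5 211.2] ((346.5, 211.0), (6.363961219787598, 6.363960266113281), 45.0) pos [ 0.5244 -0.2599  0.02  ]
[377 212   8  11  65] [380.5231 216.8154] ((380.45001220703125, 216.8500213623047), (10.75174331665039, 6.008327484130859), 71.56504821777344) pos [ 0.5106 -0.361   0.02  ]
[391 245   1  15  15] [391. 252.] ((391.0, 252.0), (14.0, 0.0), -90.0) pos [ 0.4079 -0.3928  0.02  ]
[328 258  21   2  29] [336.2069 258.7241] ((338.0, 258.5), (1.0, 20.0), 90.0) pos [ 0.3835 -0.2317  0.02  ]
```

View pics/t5.png

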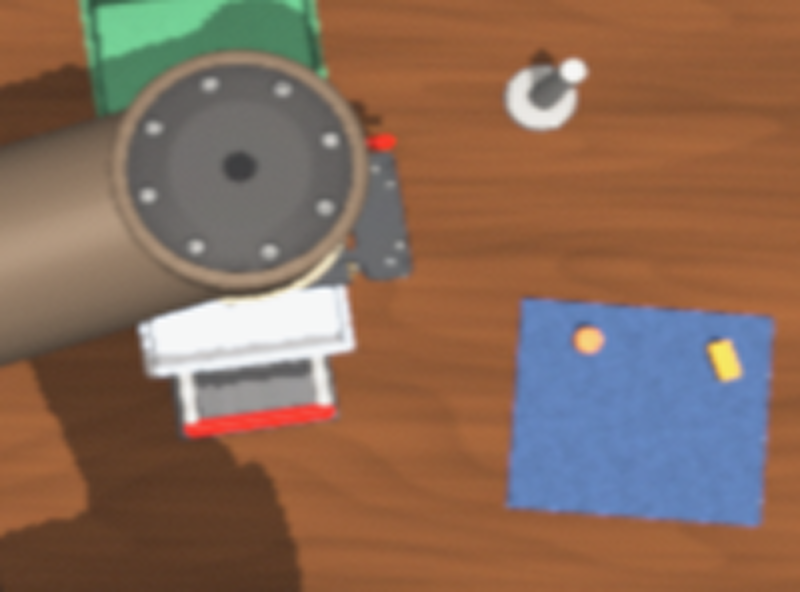

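The mat view shows the button at (588,340) and the bar at (725,360), both unmoved. Next I'll pick the button.

```bash
python3 - <<'E'
from g import *
go([.520,-.2605,.12],9.8)
E
```

```text
shift [-0.1072  0.2502  0.0845] turn [ 0.0002 -0.0109  0.0001] tcp [0.5821 0.0041 0.2056] [179.99  -0.62   9.8 ] t 11.25 w 0.0568 F [ 0.9 -0.2  0.1]
```

>>> step_arm(
  increments=[
    [[-0.05,0.12,0],[0,0,0],0.2],
    [[-0.106,0.25,0],[0,0,0],0.2],
    [[-0.106,0.25,0],[0,0,0],0.2],
    [[-0.106,0.25,0],[0,0,0],0.2],
    [[-0.106,0.25,0],[0,0,0],0.2],
    [[-0.106,0.25,0.05],[0,0,0],0.2],
    [[-0.106,0.25,0.08],[0,0,0],0.2],
    [[-0.106,0.25,0.08],[0,0,0],0.2],
    [[-0.106,0.25,0.08],[0,0,0],0.2],
    [[-0.106,0.25,0.08],[0,0,0],0.2],
  ],
)

```text
time_s: 12.25
tcp_pos: [0.5181, -0.2605, 0.1208]
eef_rot: [179.9, -0.2, 9.8]
contact_force: [-0.7, 0.2, -1.4]
gripper_width: 0.0704
```

```bash
cat > w.py <<'E'
from m import *
from g import *
def mask_obj(C,z):
    h=cv2.cvtColor(C[0],cv2.COLOR_RGB2HSV)
    mat=cv2.inRange(h,(98,80,30),(125,255,255))
    m=cv2.inRange(h,(3,80,90),(40,255,255)); 
    n,l,s,c=cv2.connectedComponentsWithStats(m)
    for i in range(1,n):
        if 40<s[i,4]<4000:
            d=cv2.dilate((l==i).astype('uint8'),np.ones((7,7)))-(l==i)
            if (mat[d>0]>0).mean()>.4:
                ct=max(cv2.findContours((l==i).astype('uint8'),0,2)[0],key=len)
                bx=cv2.boxPoints(cv2.minAreaRect(ct)); w=[onz(C,*q,z) for q in bx]
                e=[w[1]-w[0],w[2]-w[1]]; e.sort(key=np.linalg.norm)
                print("blob",s[i,4],c[i].round(1),"pos",onz(C,*c[i],z)[:2],"sz",[np.linalg.norm(k).round(4) for k in e],"yawlong",np.degrees(np.arctan2(e[1][1],e[1][0])).round(1))
E
python3 - <<'E'
from w import *
go([.524,-.2605,.007],9.8)
C=cam("wrist"); save(C[0],"pics/w5.png",1.2); mask_obj(C,.022);mask_obj(C,.020)
E
```

```text
shift [0.0055 0.0008 0.1138] turn [ 0.0015 -0.0027  0.0005] tcp [ 0.5181 -0.2605  0.1208] [179.91  -0.16   9.83] t 12.25 w 0.0704 F [-0.7  0.2 -1.4]
blob 350 [257.2 184.8] pos [ 0.5262 -0.2607] sz [np.float64(0.0182), np.float64(0.0211)] yawlong -169.5
blob 529 [352.  212.7] pos [ 0.5139 -0.359 ] sz [np.float64(0.0181), np.float64(0.0335)] yawlong -159.1
blob 350 [257.2 184.8] pos [ 0.5257 -0.2608] sz [np.float64(0.0183), np.float64(0.0212)] yawlong -169.5
blob 529 [352.  212.7] pos [ 0.5133 -0.3599] sz [np.float64(0.0182), np.float64(0.0338)] yawlong -159.1
```

View pics/w5.png

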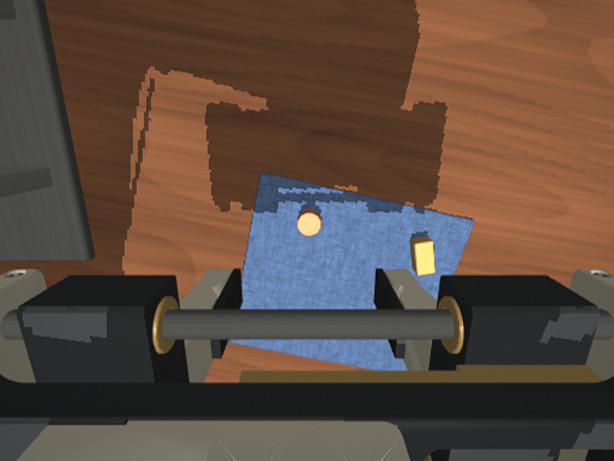

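The button shows at (309,224) and the bar at (424,257) in the wrist view. I'll descend to the button.

>>> step_arm(
  increments=[
    [[0.0065,0.001,0.05],[0,0,0],0.4],
    [[0.0065,0.001,0.1],[0,0,0],0.4],
    [[0.0065,0.001,0.1135],[0,0,0],0.4],
    [[0.0065,0.001,0.1135],[0,0,0],0.4],
    [[0.0065,0.001,0.1135],[0,0,0],0.4],
    [[0.0065,0.001,0.1135],[0,0,0],1],
    [[0.0065,0.001,0.1135],[0,0,0],1],
    [[0.0065,0.001,0.1135],[0,0,0],1],
    [[0.0065,0.001,0.1135],[0,0,0],1],
    [[0.0065,0.001,0.1135],[0,0,0],1],
  ],
  force=30,
)

```text
time_s: 13.3
tcp_pos: [0.5231, -0.2605, 0.0051]
eef_rot: [180.0, -0.0, 9.8]
contact_force: [0.1, 0.1, 1.3]
gripper_width: 0.0189
```

>>> step_arm(
  increments=[
    [[0,0,0],[0,0,0],1],
    [[0,0,0],[0,0,0],1],
    [[0,0,0],[0,0,0],1],
    [[0,0,0],[0,0,0],1],
  ],
)

```text
time_s: 13.7
tcp_pos: [0.5231, -0.2605, 0.0052]
eef_rot: [180.0, -0.0, 9.8]
contact_force: [0.2, 1.0, 2.5]
gripper_width: 0.0191
```

```bash
python3 - <<'E'
from g import *
go(tr(-.06,-.045,.19),-80.2)
E
```

```text
shift [ 0.1034 -0.2066 -0.1849] turn [-0.     -0.0001  1.5701] tcp [ 0.5231 -0.2605  0.0052] [180.    -0.01   9.76] t 13.7 w 0.0191 F [0.2 1.  2.5]
```

>>> step_arm(
  increments=[
    [[0,0,-0.05],[0,0,0],1],
    [[0,0,-0.1],[0,0,0],1],
    [[0,0,-0.15],[0,0,0.2],1],
    [[0,0,-0.185],[0,0,0.4],1],
    [[0.05,-0.1,-0.185],[0,0,0.6],1],
    [[0.103,-0.207,-0.185],[0,0,1.57],1],
    [[0.103,-0.207,-0.185],[0,0,1.57],1],
    [[0.103,-0.207,-0.185],[0,0,1.57],1],
    [[0.103,-0.207,-0.185],[0,0,1.57],1],
    [[0.103,-0.207,-0.185],[0,0,1.57],1],
  ],
)

```text
time_s: 14.7
tcp_pos: [0.5907, -0.0345, 0.1897]
eef_rot: [-180.0, 0.0, -56.7]
contact_force: [-1.0, -0.2, -0.7]
gripper_width: 0.019
```

```bash
python3 - <<'E'
from w import *
go(tr(-.06,-.045,.19),-80.2)
E
```

```text
shift [ 0.0036  0.0033 -0.0004] turn [-0.0005  0.0003  0.4104] tcp [ 0.5907 -0.0345  0.1897] [-179.97    0.01  -56.68] t 14.7 w 0.019 F [-1.  -0.2 -0.7]
```

>>> step_arm(
  increments=[
    [[0.004,0.003,0],[0,0,0.41],1],
    [[0.004,0.003,0],[0,0,0.41],1],
    [[0.004,0.003,0],[0,0,0.41],1],
    [[0.004,0.003,0],[0,0,0.41],1],
    [[0.004,0.003,0],[0,0,0.41],1],
    [[0.004,0.003,0],[0,0,0.41],1],
  ],
)

```text
time_s: 15.3
tcp_pos: [0.5891, -0.044, 0.1899]
eef_rot: [180.0, 0.0, -79.9]
contact_force: [-0.1, -0.2, 0.2]
gripper_width: 0.0192
```

```bash
python3 - <<'E'
from w import *
go(tr(-.06,-.045,.103),-80.2)
C=cam("wrist"); save(C[0],"pics/w6.png",1.2)
E
```

```text
shift [-0.0044 -0.0017  0.0869] turn [0.0002 0.     0.0049] tcp [ 0.5891 -0.044   0.1899] [179.99   0.   -79.92] t 15.3 w 0.0192 F [-0.1 -0.2  0.2]
```

View pics/w6.png

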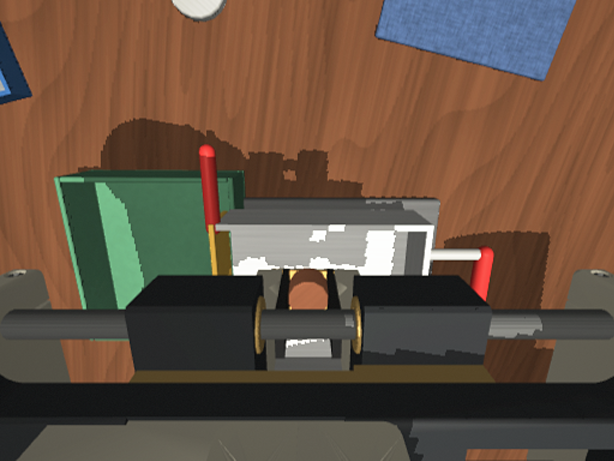

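```bash
python3 - <<'E'
from w import *
C=cam("wrist")
for x,y in((-.097,-.02),(-.033,-.02),(-.033,.02)): print("plate",proj(C,tr(x,y,.105))*1.2)
for x in(-.04,-.06,-.08):
  print(proj(C,tr(x,-.045,.1))*1.2, onz(C,310/1.2,272/1.2,.105), (onz(C,310/1.2,272/1.2,.105)-PV)@TY,(onz(C,310/1.2,272/1.2,.105)-PV)@TX)
cv2.imwrite("pics/w6c.png",cv2.resize(C[0][190:310,200:310,::-1],None,fx=5,fy=5,interpolation=cv2.INTER_CUBIC))
S=cam("side");cv2.imwrite("pics/s6.png",cv2.resize(S[0][130:270,180:360,::-1],None,fx=4,fy=4,interpolation=cv2.INTER_CUBIC))
E
```

```text
plate [352.0738 271.5728]
plate [272.0518 271.2567]
plate [273.3404 315.2847]
[280.6914 239.6623] [ 0.5823 -0.0148  0.105 ] -0.01948331270270376 -0.06334554050873877
[305.9455 239.7671] [ 0.5823 -0.0148  0.105 ] -0.01948331270270376 -0.06334554050873877
[331.1914 239.8719] [ 0.5823 -0.0148  0.105 ] -0.01948331270270376 -0.06334554050873877
```

View pics/w6c.png

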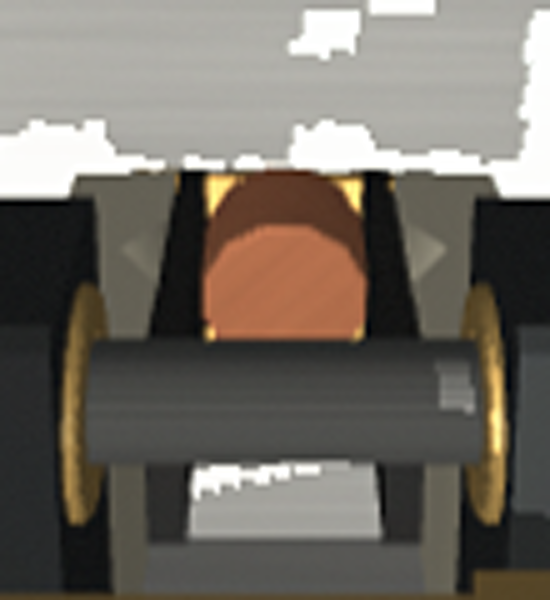

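View pics/s6.png

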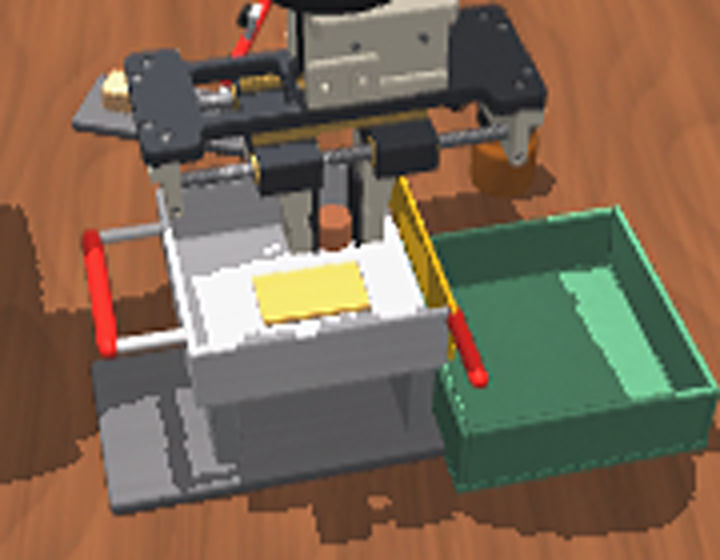

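The plate lies where predicted, with its edge at y = -20 mm, and the button is held. I'll place it.

>>> step_arm(
  increments=[
    [[-0.003,-0.002,0.04],[0,0,0],1],
    [[-0.003,-0.002,0.08],[0,0,0],1],
    [[-0.003,-0.002,0.085],[0,0,0],1],
    [[-0.003,-0.002,0.085],[0,0,0],1],
    [[-0.003,-0.002,0.085],[0,0,0],0.55],
    [[-0.003,-0.002,0.085],[0,0,0],0.55],
    [[-0.003,-0.002,0.085],[0,0,0],0.55],
    [[-0.003,-0.002,0.05],[0,0,0],0.55],
    [[-0.003,-0.002,0],[0,0,0],0.55],
    [[-0.003,-0.002,0],[0,0,0],0.55],
  ],
)

```text
time_s: 16.45
tcp_pos: [0.5948, -0.0406, 0.1982]
eef_rot: [-179.3, -0.1, -80.0]
contact_force: [0.4, -0.5, 0.6]
gripper_width: 0.0395
```

```bash
python3 - <<'E'
from w import *
C=cam("wrist"); save(C[0],"pics/w7.png",1.2);mask_obj(C,.02)
T=cam("top");h=cv2.cvtColor(T[0],cv2.COLOR_RGB2HSV);m=cv2.inRange(h,(3,60,60),(40,255,255));M=np.zeros_like(m);M[203:256,331:390]=1
n,l,s,c=cv2.connectedComponentsWithStats(m*M)
for i in range(1,n):
    if s[i,4]>15: print(s[i],onz(T,*c[i],.02))
go([.51,-.361,.12],15)
E
```

```text
[375 203  15   2  20] [ 0.5511 -0.3687  0.02  ]
[377 212   8  11  66] [ 0.5105 -0.3609  0.02  ]
shift [0.3017 0.1361 0.0718] turn [-0.0039 -0.0036 -1.6592] tcp [ 0.5916 -0.0404  0.1925] [-179.73    0.02  -80.06] t 16.55 w 0.0395 F [ 0.3  0.2 -0.5]
```

View pics/w7.png

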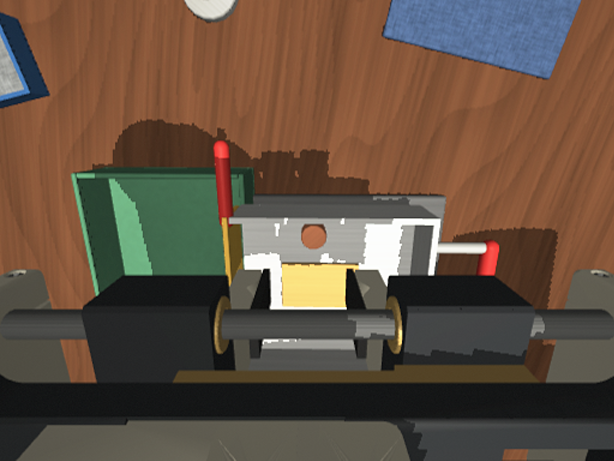

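The button (313,236) is standing in the tray beside the plate. Now the bar.

>>> step_arm(
  increments=[
    [[0.15,0.07,0],[0,0,0.3],0.3],
    [[0.302,0.136,0],[0,0,1.48],0.3],
    [[0.302,0.136,0],[0,0,1.48],0.3],
    [[0.302,0.136,0],[0,0,1.48],0.3],
    [[0.302,0.136,0],[0,0,1.48],0.3],
    [[0.302,0.136,0],[0,0,1.48],0.3],
    [[0.302,0.136,0],[0,0,1.48],0.3],
    [[0.302,0.136,0.05],[0,0,1.48],0.3],
    [[0.302,0.136,0.07],[0,0,1.48],0.3],
    [[0.302,0.136,0.07],[0,0,1.48],0.3],
  ],
)

```text
time_s: 17.55
tcp_pos: [0.5054, -0.3608, 0.115]
eef_rot: [179.7, -0.4, -165.3]
contact_force: [-0.2, -0.3, -0.3]
gripper_width: 0.0614
```

>>> step_arm(
  increments=[
    [[0,0,0],[0,0,0.1],0.3],
    [[0,0,0],[0,0,0.1],0.3],
    [[0,0,0],[0,0,0.1],0.3],
    [[0,0,0],[0,0,0.1],0.3],
  ],
)

```text
time_s: 17.95
tcp_pos: [0.5087, -0.3615, 0.12]
eef_rot: [180.0, -0.0, -170.5]
contact_force: [0.2, -0.3, 0.2]
gripper_width: 0.0613
```

```bash
python3 - <<'E'
from w import *
C=cam("wrist"); save(C[0],"pics/w8.png",1.2);mask_obj(C,.02)
go([.511,-.361,.007],-165)
E
```

```text
blob 492 [254.8 190.4] pos [ 0.5081 -0.3636] sz [np.float64(0.0155), np.float64(0.0322)] yawlong 20.8
shift [-0.0023  0.0001  0.1131] turn [ 0.      0.0001 -0.0957] tcp [ 0.5088 -0.3615  0.1201] [ 180.      0.01 -170.48] t 18.0 w 0.061 F [-0.  -0.9  0.1]
```

View pics/w8.png

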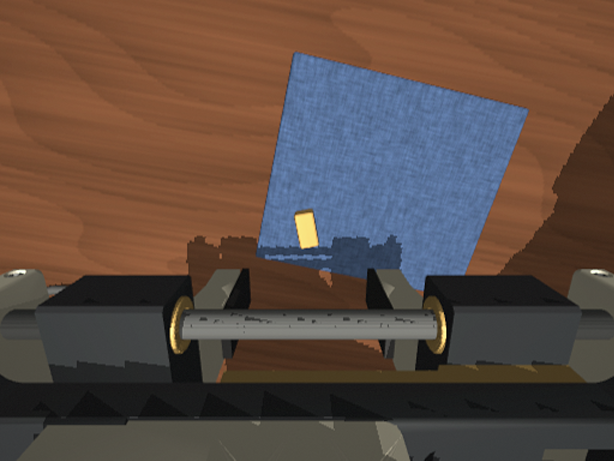

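The bar shows at (307,230) with its long axis at about 20 deg. I'll align to that and descend.

>>> step_arm(
  increments=[
    [[-0.001,0.001,0.05],[0,0,-0.13],0.3],
    [[-0.001,0.001,0.08],[0,0,-0.183],0.3],
    [[-0.001,0.001,0.112],[0,0,-0.183],0.3],
    [[-0.001,0.001,0.112],[0,0,-0.183],0.3],
    [[-0.001,0.001,0.112],[0,0,-0.183],0.6],
    [[-0.001,0.001,0.112],[0,0,-0.183],1],
    [[-0.001,0.001,0.112],[0,0,-0.183],1],
    [[-0.001,0.001,0.112],[0,0,-0.183],1],
    [[-0.001,0.001,0.112],[0,0,-0.183],1],
    [[-0.001,0.001,0.112],[0,0,-0.183],1],
  ],
  force=30,
)

```text
time_s: 19.0
tcp_pos: [0.5096, -0.3605, 0.0083]
eef_rot: [-180.0, 0.0, -160.1]
contact_force: [0.1, -1.2, 0.8]
gripper_width: 0.0192
```

>>> step_arm(
  increments=[
    [[0,0,0],[0,0,0],1],
    [[0,0,0],[0,0,0],1],
    [[0,0,0],[0,0,0],1],
    [[0,0,0],[0,0,0],1],
  ],
)

```text
time_s: 19.4
tcp_pos: [0.5097, -0.3605, 0.0083]
eef_rot: [-180.0, 0.0, -160.1]
contact_force: [-0.6, 0.4, 2.8]
gripper_width: 0.0157
```

```bash
python3 - <<'E'
from w import *
go(tr(-.06,.043,.19),-80.2)
E
```

```text
shift [-0.2002  0.3613 -0.1818] turn [-0.0003 -0.     -1.3945] tcp [ 0.5097 -0.3605  0.0083] [-179.99    0.01 -160.1 ] t 19.4 w 0.0157 F [-0.6  0.4  2.8]
```

Gripped at 16 mm. I'll lift and carry.

>>> step_arm(
  increments=[
    [[0,0,-0.05],[0,0,0],1],
    [[0,0,-0.1],[0,0,0],1],
    [[0,0,-0.15],[0,0,-0.15],1],
    [[0,0,-0.182],[0,0,-0.3],1],
    [[-0.02,0.04,-0.182],[0,0,-0.4],1],
    [[-0.05,0.09,-0.182],[0,0,-0.55],1],
    [[-0.075,0.135,-0.182],[0,0,-0.7],1],
    [[-0.1,0.18,-0.182],[0,0,-0.85],1],
    [[-0.125,0.225,-0.182],[0,0,-1],1],
    [[-0.15,0.27,-0.182],[0,0,-1.1],1],
  ],
)

```text
time_s: 20.4
tcp_pos: [0.5562, -0.0675, 0.19]
eef_rot: [180.0, 0.0, -96.7]
contact_force: [2.1, -0.3, -0.2]
gripper_width: 0.0158
```

```bash
python3 - <<'E'
from w import *
go(tr(-.06,.043,.19),-80.2)
E
```

```text
shift [-0.1163 -0.0051 -0.    ] turn [ 0.0001  0.0002 -0.2888] tcp [ 0.5562 -0.0675  0.19  ] [179.99   0.01 -96.75] t 20.4 w 0.0158 F [ 2.1 -0.3 -0.2]
```

>>> step_arm(
  increments=[
    [[-0.05,-0.002,0],[0,0,-0.15],1],
    [[-0.1,-0.004,0],[0,0,-0.29],1],
    [[-0.114,-0.005,0],[0,0,-0.29],1],
    [[-0.114,-0.005,0],[0,0,-0.29],1],
    [[-0.114,-0.005,0],[0,0,-0.29],1],
    [[-0.114,-0.005,0],[0,0,-0.29],1],
  ],
)

```text
time_s: 21.0
tcp_pos: [0.5751, 0.0418, 0.1899]
eef_rot: [180.0, -0.0, -80.6]
contact_force: [-0.1, -0.2, -0.7]
gripper_width: 0.0158
```

```bash
python3 - <<'E'
from w import *
go(tr(-.06,.043,.106),-80.2)
C=cam("wrist"); save(C[0],"pics/w9.png",1.2)
E
```

```text
shift [-0.0055 -0.0008  0.0839] turn [ 0.0006 -0.0001 -0.0064] tcp [0.5751 0.0418 0.1899] [179.97  -0.   -80.57] t 21.0 w 0.0158 F [-0.1 -0.2 -0.7]
```

View pics/w9.png

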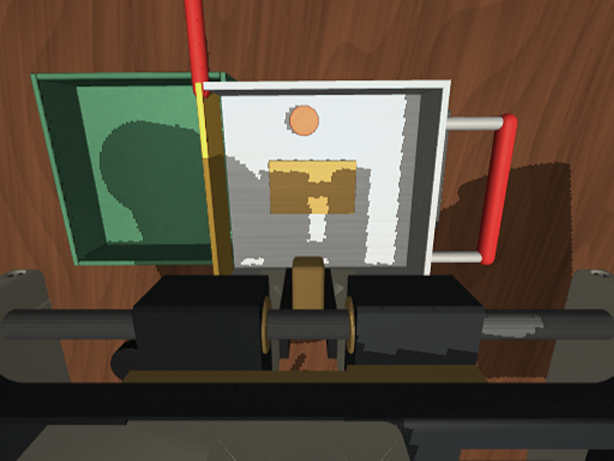

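The bar is held at (308,285), the plate is at (312,187) and the button at (303,120), so I'll lower the bar.

>>> step_arm(
  increments=[
    [[-0.003,-0.001,0.04],[0,0,0],1],
    [[-0.003,-0.001,0.07],[0,0,0],1],
    [[-0.003,-0.001,0.084],[0,0,0],1],
    [[-0.003,-0.001,0.084],[0,0,0],1],
    [[-0.003,-0.001,0.084],[0,0,0],0.6],
    [[-0.003,-0.001,0.084],[0,0,0],0.6],
    [[-0.003,-0.001,0.084],[0,0,0],0.6],
    [[-0.003,-0.001,0.05],[0,0,0],0.6],
    [[-0.003,-0.001,0],[0,0,0],0.6],
    [[-0.003,-0.001,0],[0,0,0],0.6],
  ],
)

```text
time_s: 22.05
tcp_pos: [0.58, 0.0467, 0.1975]
eef_rot: [-179.3, 0.0, -80.4]
contact_force: [0.1, -0.3, 1.0]
gripper_width: 0.0352
```

```bash
python3 - <<'E'
from w import *
go(tr(.003,.103,.2),-170.2)
C=cam("wrist"); save(C[0],"pics/w10.png",1.2)
C=cam("side"); save(C[0],"pics/s10.png",1.5)
E
```

```text
shift [-0.0617 -0.058  -0.0018] turn [-0.0089  0.0097  1.5672] tcp [0.58   0.0467 0.1975] [-179.32    0.03  -80.4 ] t 22.05 w 0.0352 F [ 0.1 -0.3  1. ]
```

View pics/w10.png

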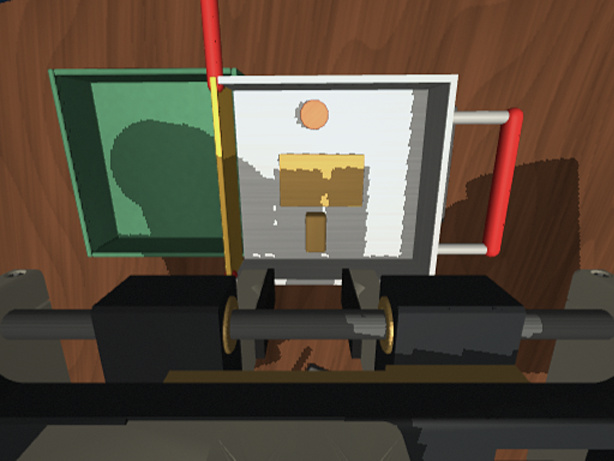

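View pics/s10.png

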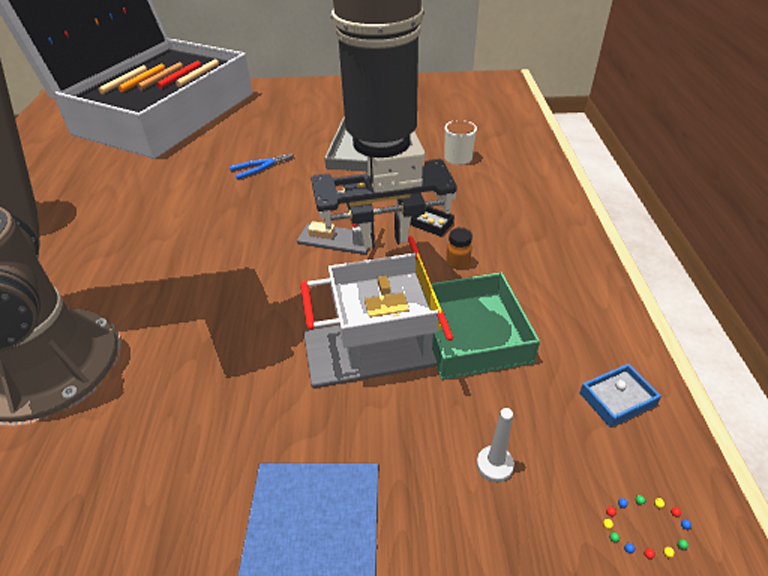

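All pieces are in the tray and the mat is empty: bar (315,231), plate (321,180) and button (314,114) in the wrist view. Next is the gate's left pin.

```bash
python3 - <<'E'
from w import *
go(tr(.003,.103,.2),-80.2)
T=cam("top")
C=cam("wrist");
print(proj(C,tr(.003,.103,.134))*1.2)
E
```

```text
shift [-0.0616 -0.0611 -0.0077] turn [-0.004   0.0011 -0.0048] tcp [0.5768 0.0464 0.192 ] [-179.77    0.07  -80.47] t 22.15 w 0.0351 F [-0.5  0.5  0.2]
[225.1512 326.7725]
```

>>> step_arm(
  increments=[
    [[-0.03,-0.03,-0.005],[0,0,0],0],
    [[-0.062,-0.061,-0.005],[0,0,0],0],
    [[-0.062,-0.061,-0.005],[0,0,0],0],
    [[-0.062,-0.061,-0.005],[0,0,0],0],
    [[-0.062,-0.061,-0.005],[0,0,0],0],
    [[-0.062,-0.061,-0.005],[0,0,0],0],
    [[-0.062,-0.061,-0.005],[0,0,0],0],
  ],
)

```text
time_s: 22.95
tcp_pos: [0.6256, 0.1167, 0.1952]
eef_rot: [-180.0, 0.0, -80.5]
contact_force: [-0.0, 0.3, 0.1]
gripper_width: 0.0845
```

```bash
python3 - <<'E'
from w import *
go(tr(.003,.103,.120),-80.2)
C=cam("wrist");save(C[0],"pics/w11.png",1.2)
print(proj(C,tr(.003,-.115,.134))*1.2,proj(C,tr(.003,.115,.134))*1.2)
E
```

```text
shift [-0.0003 -0.0013  0.0752] turn [-0.0001  0.     -0.0053] tcp [0.6256 0.1167 0.1952] [-179.99    0.    -80.5 ] t 22.95 w 0.0845 F [-0.   0.3  0.1]
[ 303.6422 -153.2086] [306.3577 263.2003]
```

View pics/w11.png

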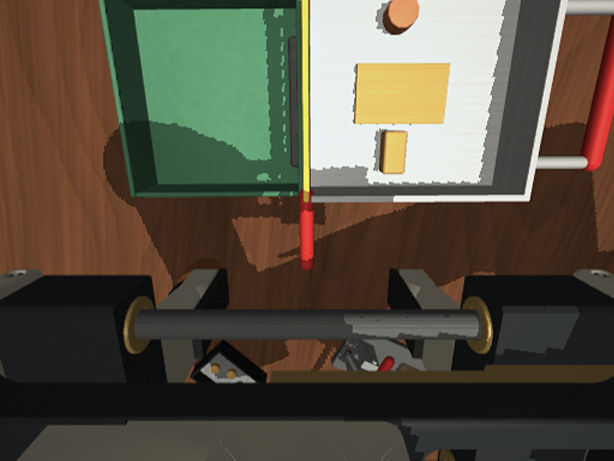

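The gate pin ends at (307,268), as predicted. I'll descend and grip.

>>> step_arm(
  increments=[
    [[0,-0.001,0.04],[0,0,0],0],
    [[0,-0.001,0.075],[0,0,0],0],
    [[0,-0.001,0.075],[0,0,0],0],
    [[0,-0.001,0.075],[0,0,0],0.5],
    [[0,-0.001,0.075],[0,0,0],1],
    [[0,-0.001,0.075],[0,0,0],1],
    [[0,-0.001,0.075],[0,0,0],1],
    [[0,-0.001,0.075],[0,0,0],1],
    [[0,-0.001,0.075],[0,0,0],1],
    [[0,-0.001,0.075],[0,0,0],1],
  ],
  force=15,
)

```text
time_s: 24.0
tcp_pos: [0.6269, 0.1175, 0.1202]
eef_rot: [-180.0, 0.0, -80.5]
contact_force: [1.1, -0.3, -0.4]
gripper_width: 0.0371
```

>>> step_arm(
  increments=[
    [[0,0,0],[0,0,0],1],
    [[0,0,0],[0,0,0],1],
    [[0,0,0],[0,0,0],1],
    [[0,0,0],[0,0,0],1],
    [[0,0,0],[0,0,0],1],
    [[0,0,0],[0,0,0],1],
  ],
)

```text
time_s: 24.6
tcp_pos: [0.6268, 0.1175, 0.12]
eef_rot: [180.0, -0.0, -80.5]
contact_force: [0.6, -1.1, 0.8]
gripper_width: 0.0093
```

```bash
python3 - <<'E'
from w import *
go(tr(.003,.103,.120),-80.2)
for th in np.arange(.15,1.7,.2): print(th.round(2), (-.034*np.sin(th)).round(4),(.034*(1-np.cos(th))).round(4))
E
```

```text
shift [ 0.0003 -0.      0.    ] turn [ 0.0002 -0.0001 -0.0046] tcp [0.6268 0.1175 0.12  ] [179.99  -0.   -80.47] t 24.6 w 0.0093 F [ 0.6 -1.1  0.8]
0.15 -0.0051 0.0004
0.35 -0.0117 0.0021
0.55 -0.0178 0.005
0.75 -0.0232 0.0091
0.95 -0.0277 0.0142
1.15 -0.031 0.0201
1.35 -0.0332 0.0266
1.55 -0.034 0.0333
```

>>> step_arm(
  increments=[
    [[0,-0.0051,0.0004],[0,0,0],1],
    [[0,-0.0117,0.0021],[0,0,0],1],
    [[0,-0.0178,0.005],[0,0,0],1],
    [[0,-0.0232,0.0091],[0,0,0],1],
    [[0,-0.0277,0.0142],[0,0,0],1],
    [[0,-0.031,0.0201],[0,0,0],1],
    [[0,-0.0332,0.0266],[0,0,0],1],
    [[0,-0.034,0.035],[0,0,0],1],
    [[0,-0.034,0.036],[0,0,0],1],
    [[0,-0.034,0.036],[0,0,0],1],
  ],
)

```text
time_s: 25.6
tcp_pos: [0.6574, 0.1219, 0.084]
eef_rot: [179.6, -0.1, -80.5]
contact_force: [-16.8, -1.3, 14.1]
gripper_width: 0.0097
```

>>> step_arm(
  increments=[
    [[0,0,0.001],[0,0,0],1],
    [[0,0,0.001],[0,0,0],1],
  ],
)

```text
time_s: 25.8
tcp_pos: [0.6575, 0.1218, 0.0838]
eef_rot: [179.7, -0.1, -80.5]
contact_force: [-17.7, -1.5, 18.2]
gripper_width: 0.0091
```

```bash
python3 - <<'E'
from w import *
go(tr(.037,.103,.086),-80.2)
C=cam("wrist");save(C[0],"pics/w12.png",1.2)
E
```

```text
shift [-0.0007 -0.003  -0.0022] turn [ 0.0057 -0.0014 -0.0047] tcp [0.6575 0.1218 0.0838] [179.67  -0.08 -80.47] t 25.8 w 0.0091 F [-17.7  -1.5  18.2]
```

View pics/w12.png

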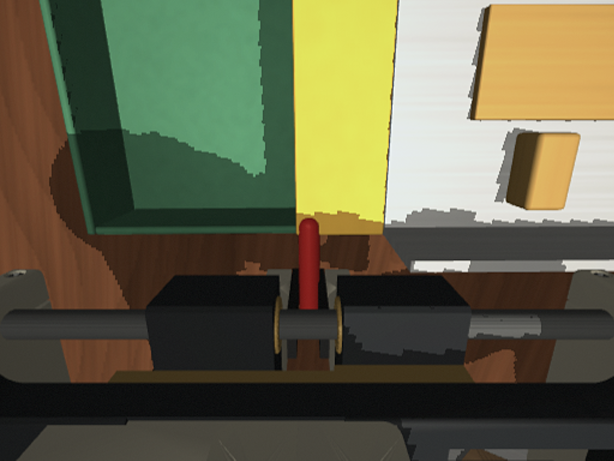

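The gate lies flat in line with the floor. I'll release and rise.

>>> step_arm(
  increments=[
    [[0,0.003,-0.002],[0,0,0],1],
    [[0,0.003,-0.002],[0,0,0],0.5],
    [[0,0.003,-0.002],[0,0,0],0.5],
    [[0,0.003,-0.002],[0,0,0],0.5],
    [[0,0.003,-0.002],[0,0,0],0.5],
    [[0,0.003,-0.002],[0,0,0],0.5],
    [[0,0.003,-0.05],[0,0,0],0.5],
    [[0,0.003,-0.09],[0,0,0],0.5],
    [[0,0.003,-0.12],[0,0,0],0.5],
    [[0,0.003,-0.12],[0,0,0],0.5],
  ],
)

```text
time_s: 26.85
tcp_pos: [0.6601, 0.1234, 0.2089]
eef_rot: [-179.5, 0.1, -80.4]
contact_force: [0.8, 0.2, 0.0]
gripper_width: 0.0438
```

```bash
python3 - <<'E'
from w import *
go(tr(-.186,0,.2),-80.2)
C=cam("side"); cv2.imwrite("pics/s13.png",cv2.resize(C[0][60:260,150:370,::-1],None,fx=3,fy=3))
E
```

```text
shift [0.1043 0.2225 0.0068] turn [-0.0089  0.0012 -0.004 ] tcp [0.6601 0.1234 0.2089] [-179.49    0.07  -80.43] t 26.85 w 0.0438 F [0.8 0.2 0. ]
```

View pics/s13.png

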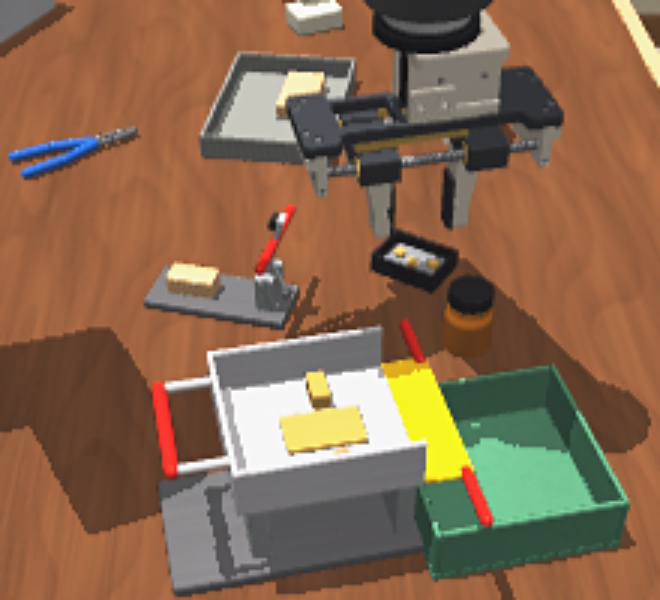

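The side view shows the gate flat at (425,415) with the pieces in the level tray. Next I'll go to the rear bar with a narrow opening.

>>> step_arm(
  increments=[
    [[0.05,0.1,0],[0,0,0],0.68],
    [[0.104,0.223,0.002],[0,0,0],0.68],
    [[0.104,0.223,0.002],[0,0,0],0.68],
    [[0.104,0.223,0.002],[0,0,0],0.68],
    [[0.104,0.223,0.002],[0,0,0],0.68],
    [[0.104,0.223,0.002],[0,0,0],0.68],
    [[0.104,0.223,0.002],[0,0,0],0.68],
    [[0.104,0.223,0.002],[0,0,0],0.68],
  ],
)

```text
time_s: 27.7
tcp_pos: [0.4553, -0.0166, 0.2009]
eef_rot: [-180.0, -0.0, -80.5]
contact_force: [0.3, -0.5, -0.1]
gripper_width: 0.0279
```

```bash
python3 - <<'E'
from w import *
go(tr(-.186,0,.114),-80.2)
C=cam("wrist");save(C[0],"pics/w14.png",1.2)
print(proj(C,tr(-.186,.045,.13))*1.2,proj(C,tr(-.186,-.045,.13))*1.2)
E
```

```text
shift [ 0.0003 -0.0028  0.0869] turn [-0.0001 -0.     -0.0045] tcp [ 0.4553 -0.0166  0.2009] [-180.     -0.    -80.46] t 27.7 w 0.0279 F [ 0.3 -0.5 -0.1]
[304.6709 297.0798] [303.7846 180.5991]
```

View pics/w14.png

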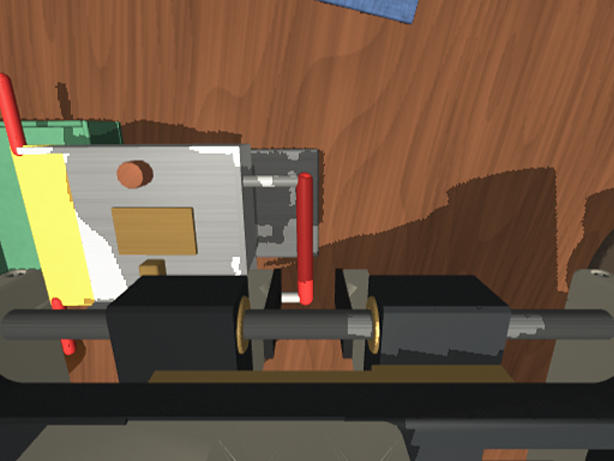

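The red bar runs from (304,172) to (307,304), centred under the tool. I'll descend and grip.

>>> step_arm(
  increments=[
    [[0,-0.002,0.03],[0,0,0],0.68],
    [[0,-0.002,0.05],[0,0,0],0.68],
    [[0,-0.002,0.07],[0,0,0],0.68],
    [[0,-0.002,0.086],[0,0,0],0.68],
    [[0,-0.002,0.086],[0,0,0],0.68],
    [[0,-0.002,0.086],[0,0,0],1],
    [[0,-0.002,0.086],[0,0,0],1],
    [[0,-0.002,0.086],[0,0,0],1],
    [[0,-0.002,0.086],[0,0,0],1],
    [[0,-0.002,0.086],[0,0,0],1],
  ],
  force=30,
)

```text
time_s: 28.75
tcp_pos: [0.4577, -0.0162, 0.1158]
eef_rot: [-179.9, 0.0, -80.5]
contact_force: [2.0, 0.9, 1.1]
gripper_width: 0.0112
```

```bash
python3 - <<'E'
from w import *
go(tr(-.186,0,.115),-80.2)
a0=np.arctan2(.03,.186);L=np.hypot(.03,.186)
for th in np.arange(.05,.951,.05): print(th.round(2), "y",(-(.186-L*np.cos(a0+th))).round(4),"z",(-(L*np.sin(a0+th)-.03)).round(4))
E
```

```text
shift [ 0.0004 -0.0004  0.0008] turn [-0.0023  0.0004 -0.0044] tcp [ 0.4577 -0.0162  0.1158] [-179.87    0.02  -80.45] t 28.75 w 0.0112 F [2.  0.9 1.1]
0.05 y -0.0017 z -0.0093
0.1 y -0.0039 z -0.0184
0.15 y -0.0066 z -0.0275
0.2 y -0.0097 z -0.0364
0.25 y -0.0132 z -0.0451
0.3 y -0.0172 z -0.0536
0.35 y -0.0216 z -0.062
0.4 y -0.0264 z -0.0701
0.45 y -0.0316 z -0.0779
0.5 y -0.0372 z -0.0855
0.55 y -0.0431 z -0.0928
0.6 y -0.0494 z -0.0998
0.65 y -0.0561 z -0.1064
0.7 y -0.0631 z -0.1128
0.75 y -0.0704 z -0.1187
0.8 y -0.0779 z -0.1243
0.85 y -0.0858 z -0.1295
0.9 y -0.0939 z -0.1343
0.95 y -0.1022 z -0.1387
```

>>> step_arm(
  increments=[
    [[0,-0.0009,-0.005],[0,0,0],1],
    [[0,-0.0028,-0.014],[0,0,0],1],
    [[0,-0.0039,-0.0184],[0,0,0],1],
    [[0,-0.0052,-0.023],[0,0,0],1],
    [[0,-0.0066,-0.0275],[0,0,0],1],
    [[0,-0.0081,-0.032],[0,0,0],1],
    [[0,-0.0097,-0.0364],[0,0,0],1],
    [[0,-0.0114,-0.0408],[0,0,0],1],
    [[0,-0.0132,-0.0451],[0,0,0],1],
    [[0,-0.0172,-0.0536],[0,0,0],1],
  ],
)

```text
time_s: 29.75
tcp_pos: [0.473, -0.0135, 0.1677]
eef_rot: [179.9, 0.0, -80.5]
contact_force: [6.4, 0.6, -10.2]
gripper_width: 0.0111
```

```bash
python3 - <<'E'
from w import *
print(r.get_state()["contact_force"],r.get_state()["gripper_width"],r.get_state()["tcp_pos"])
C=cam("side"); cv2.imwrite("pics/s15.png",cv2.resize(C[0][60:260,150:370,::-1],None,fx=3,fy=3))
E
```

```text
[  6.3682   0.5759 -10.2485] 0.01114435036583024 [ 0.473  -0.0135  0.1677]
```

View pics/s15.png

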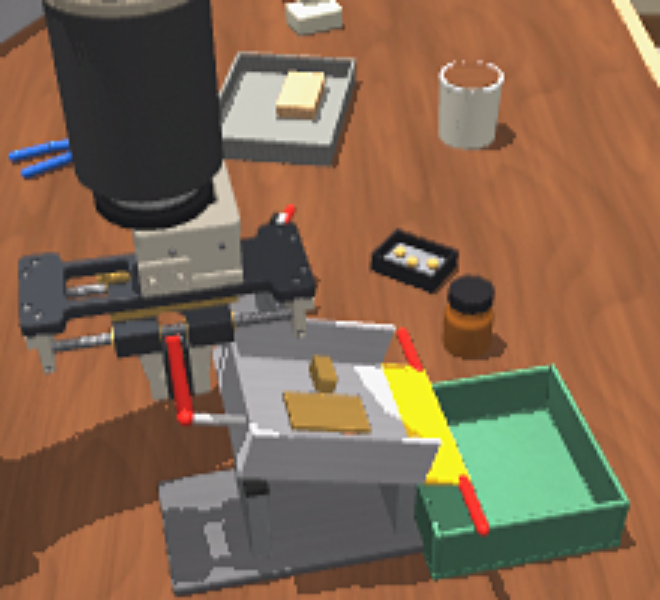

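At 0.3 rad nothing has slid yet: the plate is at (325,411) and the bar at (322,373). I'll continue to 0.6.

>>> step_arm(
  increments=[
    [[0,-0.0022,-0.0042],[0,0,0],1],
    [[0,-0.0044,-0.0084],[0,0,0],1],
    [[0,-0.0068,-0.0125],[0,0,0],1],
    [[0,-0.0092,-0.0165],[0,0,0],1],
    [[0,-0.0118,-0.0204],[0,0,0],1],
    [[0,-0.0144,-0.0243],[0,0,0],1],
    [[0,-0.0172,-0.0281],[0,0,0],1],
    [[0,-0.02,-0.0319],[0,0,0],1],
    [[0,-0.0259,-0.0392],[0,0,0],1],
    [[0,-0.0322,-0.0462],[0,0,0],1],
  ],
)

```text
time_s: 30.8
tcp_pos: [0.5026, -0.0086, 0.2145]
eef_rot: [179.7, 0.0, -80.5]
contact_force: [-10.4, 5.8, -0.0]
gripper_width: 0.0108
```

```bash
python3 - <<'E'
from w import *
print(r.get_state()["contact_force"],r.get_state()["gripper_width"],r.get_state()["tcp_pos"])
C=cam("side"); cv2.imwrite("pics/s16.png",cv2.resize(C[0][60:260,150:370,::-1],None,fx=3,fy=3))
E
```

```text
[-10.4474   5.7719  -0.0399] 0.01077313249101755 [ 0.5026 -0.0086  0.2145]
```

View pics/s16.png

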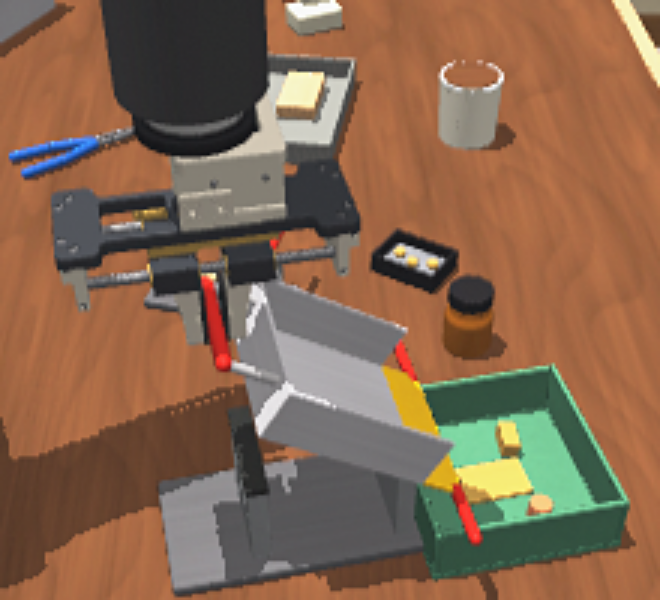

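All three pieces are in the box: bar (508,438), plate (495,482), button (540,504). I'll lower the tray along the same arc.

>>> step_arm(
  increments=[
    [[0,0.003,0.0035],[0,0,0],1],
    [[0,0.0063,0.007],[0,0,0],1],
    [[0,0.0093,0.0107],[0,0,0],1],
    [[0,0.0122,0.0143],[0,0,0],1],
    [[0,0.015,0.018],[0,0,0],1],
    [[0,0.0178,0.0219],[0,0,0],1],
    [[0,0.0204,0.0257],[0,0,0],1],
    [[0,0.023,0.0297],[0,0,0],1],
    [[0,0.0254,0.0337],[0,0,0],1],
    [[0,0.0278,0.0378],[0,0,0],1],
  ],
)

```text
time_s: 31.85
tcp_pos: [0.4781, -0.0128, 0.1783]
eef_rot: [-179.9, 0.0, -80.4]
contact_force: [-5.6, 5.6, 3.6]
gripper_width: 0.0114
```

>>> step_arm(
  increments=[
    [[0,0.0022,0.0042],[0,0,0],1],
    [[0,0.0044,0.0084],[0,0,0],1],
    [[0,0.0064,0.0126],[0,0,0],1],
    [[0,0.0084,0.0169],[0,0,0],1],
    [[0,0.0102,0.0213],[0,0,0],1],
    [[0,0.0119,0.0256],[0,0,0],1],
    [[0,0.0135,0.0302],[0,0,0],1],
    [[0,0.015,0.0345],[0,0,0],1],
    [[0,0.0164,0.039],[0,0,0],1],
    [[0,0.0177,0.0436],[0,0,0],1],
  ],
)

```text
time_s: 32.85
tcp_pos: [0.4615, -0.0156, 0.1346]
eef_rot: [-179.9, 0.0, -80.4]
contact_force: [-2.0, 5.4, 1.3]
gripper_width: 0.011
```

```bash
python3 - <<'E'
from w import *
go(tr(-.186,0,.115),-80.2)
E
```

```text
shift [0.0003 0.0035 0.0196] turn [-0.0023  0.0001 -0.0041] tcp [ 0.4615 -0.0156  0.1346] [-179.87    0.    -80.44] t 32.85 w 0.011 F [-2.   5.4  1.3]
```

>>> step_arm(
  increments=[
    [[0,0.0012,0.0045],[0,0,0],1],
    [[0,0.0022,0.0092],[0,0,0],1],
    [[0,0.003,0.0138],[0,0,0],1],
    [[0,0.0037,0.0186],[0,0,0],1],
    [[0,0.0037,0.0186],[0,0,0],1],
    [[0,0.0037,0.0186],[0,0,0],0.68],
    [[0,0.0037,0.0186],[0,0,0],0.68],
    [[0,0.0037,0.0186],[0,0,0],0.68],
    [[0,0.0037,0.0186],[0,0,0],0.68],
    [[0,0.0037,0.0186],[0,0,0],0.68],
  ],
)

```text
time_s: 33.85
tcp_pos: [0.4569, -0.0167, 0.1147]
eef_rot: [180.0, -0.0, -80.5]
contact_force: [0.6, -0.1, 0.3]
gripper_width: 0.0281
```

>>> step_arm(
  increments=[
    [[0,0,-0.04],[0,0,0],0.68],
    [[0,0,-0.08],[0,0,0],0.68],
    [[0,0,-0.1],[0,0,0],0.68],
    [[0,0,-0.1],[0,0,0],0.5],
    [[0,0,-0.1],[0,0,0],0.3],
    [[0,0,-0.1],[0,0,0],0.3],
  ],
)

```text
time_s: 34.45
tcp_pos: [0.4562, -0.0167, 0.2139]
eef_rot: [179.9, -0.0, -80.5]
contact_force: [-0.6, 0.8, 0.5]
gripper_width: 0.0468
```

```bash
python3 - <<'E'
from w import *
go(tr(.037,.103,.2),-80.2)
C=cam("side"); cv2.imwrite("pics/s17.png",cv2.resize(C[0][60:260,150:370,::-1],None,fx=3,fy=3))
C=cam("top"); cv2.imwrite("pics/t17.png",cv2.resize(C[0][90:260,180:340,::-1],None,fx=3.5,fy=3.5))
E
```

```text
shift [-0.104  -0.2244  0.0135] turn [ 0.0017 -0.0001 -0.0049] tcp [ 0.4562 -0.0167  0.2139] [179.9   -0.   -80.48] t 34.45 w 0.0468 F [-0.6  0.8  0.5]
```

View pics/s17.png

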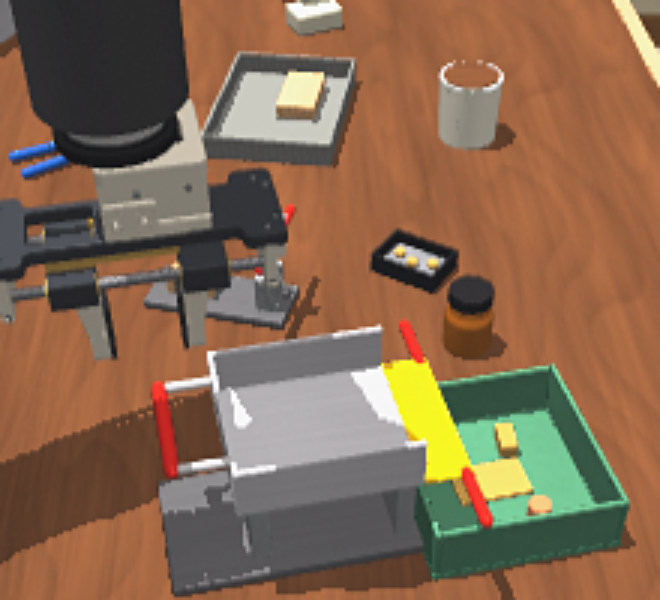

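View pics/t17.png

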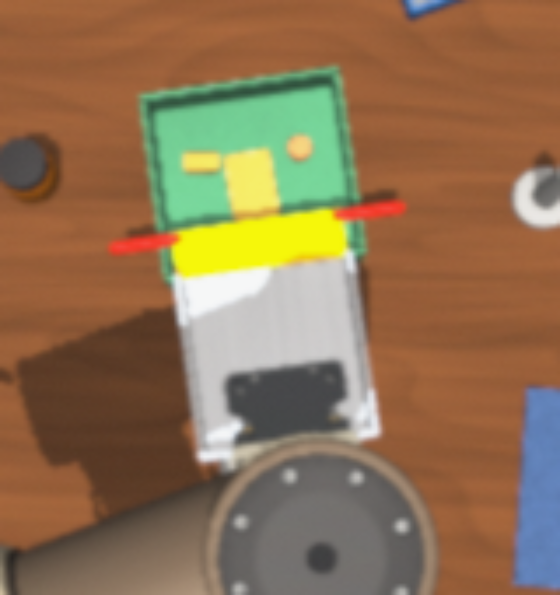

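The tray is level, the gate is down, and all three pieces lie inside the box in both views: top bar (200,162), plate (252,180), button (299,147). Now I'll close the gate.

>>> step_arm(
  increments=[
    [[-0.05,-0.1,0],[0,0,0],0.3],
    [[-0.104,-0.222,0.003],[0,0,0],0.3],
    [[-0.104,-0.222,0.003],[0,0,0],0.3],
    [[-0.104,-0.222,0.003],[0,0,0],0.3],
    [[-0.104,-0.222,0.003],[0,0,0],0.3],
    [[-0.104,-0.222,0.003],[0,0,0],0.3],
    [[-0.104,-0.222,0.003],[0,0,0],0.3],
    [[-0.104,-0.222,0.003],[0,0,0],0.3],
  ],
)

```text
time_s: 35.35
tcp_pos: [0.6579, 0.1224, 0.211]
eef_rot: [179.9, -0.0, -80.5]
contact_force: [0.5, -0.0, -0.2]
gripper_width: 0.0612
```

```bash
python3 - <<'E'
from w import *
go(tr(.036,.103,.086),-80.2)
C=cam("wrist");save(C[0],"pics/w18.png",1.2)
print(proj(C,tr(.037,.115,.1))*1.2)
E
```

```text
shift [-0.0002 -0.0017  0.125 ] turn [ 0.0017 -0.0005 -0.0047] tcp [0.6579 0.1224 0.211 ] [179.9   -0.03 -80.47] t 35.35 w 0.0612 F [ 0.5 -0.  -0.2]
[304.9818 240.5079]
```

View pics/w18.png

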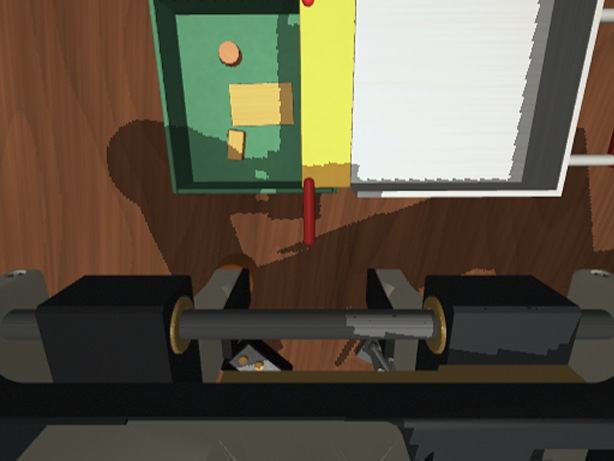

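The plate lies flat in the box at (262,104), and the pin ends at (309,243). I'll descend and grip it.

>>> step_arm(
  increments=[
    [[0,0,0.04],[0,0,0],0.3],
    [[0,0,0.08],[0,0,0],0.3],
    [[0,0,0.11],[0,0,0],0.3],
    [[0,0,0.125],[0,0,0],0.3],
    [[0,0,0.125],[0,0,0],0.3],
    [[0,0,0.125],[0,0,0],1],
    [[0,0,0.125],[0,0,0],1],
    [[0,0,0.125],[0,0,0],1],
    [[0,0,0.125],[0,0,0],1],
    [[0,0,0.125],[0,0,0],1],
  ],
  force=15,
)

```text
time_s: 36.4
tcp_pos: [0.6589, 0.1229, 0.0875]
eef_rot: [-179.9, 0.0, -80.5]
contact_force: [-0.1, 0.0, -0.4]
gripper_width: 0.0267
```

>>> step_arm(
  increments=[
    [[0,0,0],[0,0,0],1],
    [[0,0,0],[0,0,0],1],
    [[0,0,0],[0,0,0],1],
    [[0,0,0],[0,0,0],1],
    [[0,0,0],[0,0,0],1],
  ],
)

```text
time_s: 36.9
tcp_pos: [0.6571, 0.1225, 0.0867]
eef_rot: [179.8, -0.0, -80.5]
contact_force: [-6.7, 0.3, 4.6]
gripper_width: 0.0093
```

>>> step_arm(
  increments=[
    [[0,0.0004,-0.0051],[0,0,0],1],
    [[0,0.0021,-0.0117],[0,0,0],1],
    [[0,0.005,-0.0178],[0,0,0],1],
    [[0,0.0091,-0.0232],[0,0,0],1],
    [[0,0.0142,-0.0277],[0,0,0],1],
    [[0,0.0201,-0.031],[0,0,0],1],
    [[0,0.0266,-0.0332],[0,0,0],1],
    [[0,0.0333,-0.034],[0,0,0],1],
    [[0,0.035,-0.034],[0,0,0],1],
    [[0,0.035,-0.034],[0,0,0],1],
  ],
)

```text
time_s: 37.9
tcp_pos: [0.6298, 0.1181, 0.1272]
eef_rot: [-179.2, 0.0, -80.3]
contact_force: [6.0, -0.6, 15.1]
gripper_width: 0.0094
```

```bash
python3 - <<'E'
from w import *
go(tr(.003,.103,.120),-80.2)
C=cam("wrist");save(C[0],"pics/w19.png",1.2)
E
```

```text
shift [0.0004 0.0031 0.0071] turn [-0.0139  0.0005 -0.0024] tcp [0.6298 0.1181 0.1272] [-179.2     0.03  -80.34] t 37.9 w 0.0094 F [ 6.  -0.6 15.1]
```

View pics/w19.png

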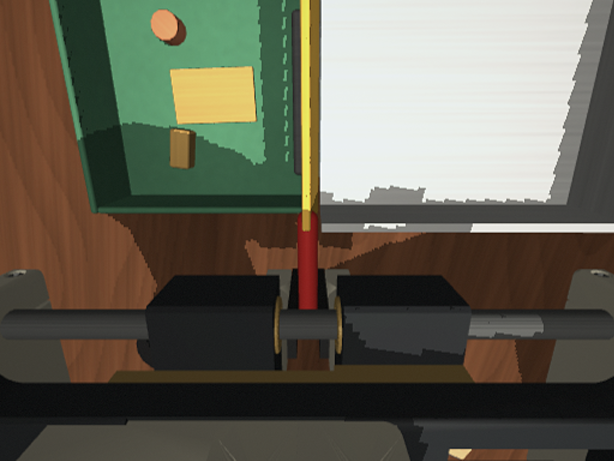

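>>> step_arm(
  increments=[
    [[0,0.002,0],[0,0,0],1],
    [[0,0.003,0],[0,0,0],1],
    [[0,0.003,0],[0,0,0],1],
    [[0,0.003,0],[0,0,0],1],
  ],
)

```text
time_s: 38.35
tcp_pos: [0.6265, 0.1176, 0.1271]
eef_rot: [-179.3, 0.0, -80.3]
contact_force: [4.6, -0.8, 15.9]
gripper_width: 0.009
```

```bash
python3 - <<'E'
from w import *
go(tr(.003,.103,.120),-80.2)
E
```

```text
shift [ 0.0004 -0.0001  0.0071] turn [-0.013   0.0003 -0.0024] tcp [0.6265 0.1176 0.1271] [-179.25    0.02  -80.34] t 38.35 w 0.009 F [ 4.6 -0.8 15.9]
```

```bash
python3 - <<'E'
from w import *
C=cam("side"); cv2.imwrite("pics/s20.png",cv2.resize(C[0][120:260,180:370,::-1],None,fx=4,fy=4,interpolation=cv2.INTER_CUBIC))
print(r.get_state())
E
```

```text
{'time_s': 38.4, 'joints': array([ 28.2747,  21.0186, -12.5031,   0.2645, -55.7643, -18.7624]), 'qd': array([-0.0109, -0.0262,  0.04  , -0.0184,  0.0395, -0.013 ]), 'joint_torque': array([  1.2898, -45.542 ,  17.2715,   2.1279,  -1.5157,  -0.0366]), 'tcp_pos': array([0.6265, 0.1176, 0.1271]), 'eef_rot': array([-179.2533,    0.0207,  -80.3402]), 'contact_force': array([ 4.8135, -2.2044, 15.8114]), 'moment': array([-0.3971, -1.9765,  0.087 ]), 'gripper_width': 0.009253270731246054}
```

View pics/s20.png

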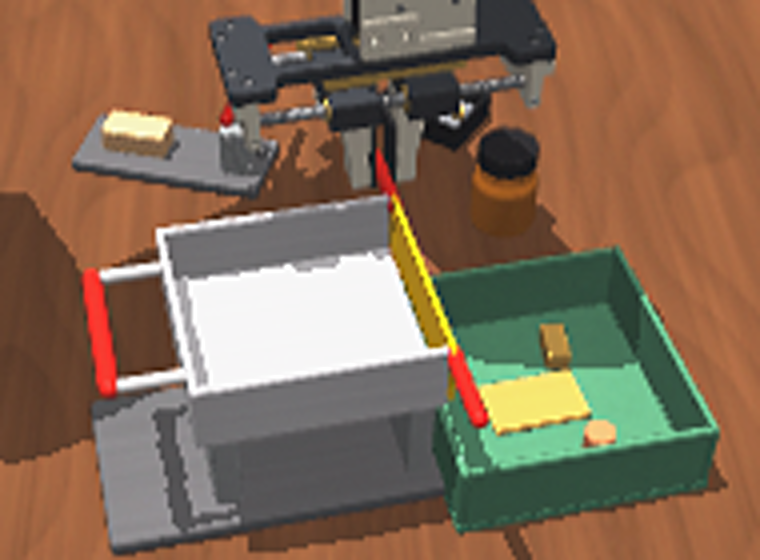

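The gate looks upright. I'll release it and rise.

>>> step_arm(
  increments=[
    [[0,0,0],[0,0,0],0.5],
    [[0,0,0],[0,0,0],0.5],
    [[0,0,0],[0,0,0],0.5],
    [[0,0,0],[0,0,0],0.5],
    [[0,0,0],[0,0,0],0.5],
    [[0,0,-0.03],[0,0,0],0.5],
    [[0,0,-0.07],[0,0,0],0.5],
    [[0,0,-0.08],[0,0,0],0.5],
    [[0,0,-0.08],[0,0,0],0.5],
  ],
)

```text
time_s: 39.3
tcp_pos: [0.6221, 0.1169, 0.2031]
eef_rot: [-179.8, 0.0, -80.5]
contact_force: [-0.0, -0.0, 0.2]
gripper_width: 0.0441
```

```bash
python3 - <<'E'
from w import *
T=cam("top");S=cam("side");W=cam("wrist");save(W[0],"pics/w21.png",1.2)
for n,C in(("t",T),("s",S)):
    for b in blobs(C,*RED,12,*RED2)[:7]: print(n,b[0],b[1].round(1))
go(blk(.0124,.042,.2),-106.3)
E
```

```text
t 117 [264.2 233.3]
t 73 [289.8 158.7]
t 36 [168.1 202.3]
t 27 [149.9 196.4]
t 16 [360.  101.5]
t 15 [378.1  92.5]
t 14 [361.7  74.5]
s 161 [204.4 202.7]
s 132 [118.2  49. ]
s 77 [296.4 217. ]
s 43 [238.4 144.5]
s 40 [274.9 162.5]
s 37 [432.6 368.6]
s 33 [407.1 340.4]
shift [-0.2184  0.0302 -0.0004] turn [ 0.0019 -0.0006  0.4506] tcp [0.6204 0.1164 0.1995] [179.89  -0.01 -80.48] t 39.45 w 0.0435 F [ 0.1  0.4 -0.3]
```

View pics/w21.png

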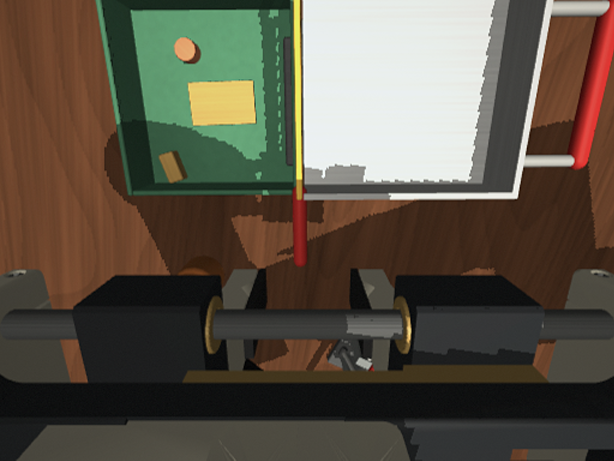

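The gate pins are back within 0.1 px of their starting pixels. The bar has shifted inside the box (a knock) but is still in it, at (173,167). Next is the finger.

>>> step_arm(
  increments=[
    [[-0.1,0.015,0],[0,0,0.2],0.2],
    [[-0.217,0.03,0],[0,0,0.45],0.2],
    [[-0.217,0.03,0],[0,0,0.45],0.2],
    [[-0.217,0.03,0],[0,0,0.45],0.2],
    [[-0.217,0.03,0],[0,0,0.45],0.2],
    [[-0.217,0.03,0],[0,0,0.45],0.2],
    [[-0.217,0.03,0],[0,0,0.45],0.2],
    [[-0.217,0.03,0],[0,0,0.45],0.2],
    [[-0.217,0.03,0],[0,0,0.45],0.2],
  ],
)

```text
time_s: 40.35
tcp_pos: [0.5558, 0.3245, 0.2005]
eef_rot: [180.0, -0.0, -106.3]
contact_force: [-0.5, -0.2, 0.1]
gripper_width: 0.0703
```

```bash
python3 - <<'E'
from w import *
go(blk(.0124,.042,.073),-106.3)
C=cam("wrist");save(C[0],"pics/w22.png",1.2)
for y in (-.057,0,.057): print(proj(C,blk(.0124,y,.088))*1.2)
E
```

```text
shift [-0.002   0.0019  0.1275] turn [ 0.0004 -0.0007 -0.0004] tcp [0.5558 0.3245 0.2005] [ 179.98   -0.04 -106.32] t 40.35 w 0.0703 F [-0.5 -0.2  0.1]
[310.8489 104.8066]
[310.6512 179.1449]
[310.4764 244.858 ]
```

View pics/w22.png

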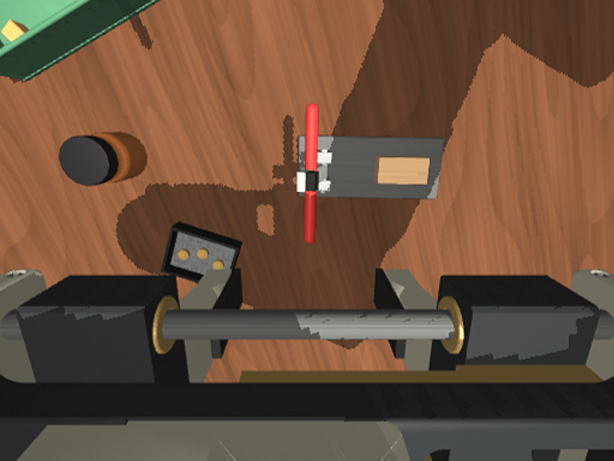

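The finger's bar runs from (312,105) to (310,241), as predicted. I'll descend and grip.

>>> step_arm(
  increments=[
    [[-0.002,0.002,0.04],[0,0,0],0.2],
    [[-0.002,0.002,0.08],[0,0,0],0.2],
    [[-0.002,0.002,0.11],[0,0,0],0.2],
    [[-0.002,0.002,0.127],[0,0,0],0.2],
    [[-0.002,0.002,0.127],[0,0,0],0.3],
    [[-0.002,0.002,0.127],[0,0,0],1],
    [[-0.002,0.002,0.127],[0,0,0],1],
    [[-0.002,0.002,0.127],[0,0,0],1],
    [[-0.002,0.002,0.127],[0,0,0],1],
    [[-0.002,0.002,0.127],[0,0,0],1],
  ],
  force=20,
)

```text
time_s: 41.4
tcp_pos: [0.5544, 0.3283, 0.0746]
eef_rot: [-180.0, 0.1, -106.2]
contact_force: [-0.4, -0.6, -0.0]
gripper_width: 0.0276
```

>>> step_arm(
  increments=[
    [[0,0,0],[0,0,0],1],
    [[0,0,0],[0,0,0],1],
    [[0,0,0],[0,0,0],1],
    [[0,0,0],[0,0,0],1],
    [[0,0,0],[0,0,0],1],
    [[0,0,0],[0,0,0],1],
  ],
)

```text
time_s: 42.0
tcp_pos: [0.5549, 0.328, 0.0741]
eef_rot: [-180.0, 0.0, -106.2]
contact_force: [4.5, -2.5, 0.6]
gripper_width: 0.0093
```

>>> step_arm(
  increments=[
    [[0,0.0088,-0.0016],[0,0,0],1],
    [[0,0.0178,-0.0014],[0,0,0],1],
    [[0,0.0266,0.0006],[0,0,0],1],
    [[0,0.0348,0.0043],[0,0,0],1],
    [[0,0.0421,0.0095],[0,0,0],1],
    [[0,0.0482,0.0161],[0,0,0],1],
    [[0,0.0529,0.0237],[0,0,0],1],
    [[0,0.056,0.0322],[0,0,0],1],
    [[0,0.0573,0.0411],[0,0,0],1],
    [[0,0.0573,0.044],[0,0,0],1],
  ],
)

```text
time_s: 43.0
tcp_pos: [0.5009, 0.3453, 0.0301]
eef_rot: [-179.9, 0.1, -106.2]
contact_force: [4.1, -1.8, 14.5]
gripper_width: 0.0092
```

```bash
python3 - <<'E'
from w import *
go(blk(-.045,.042,.029),-106.3)
C=cam("side"); cv2.imwrite("pics/s23.png",cv2.resize(C[0][60:200,180:370,::-1],None,fx=4,fy=4,interpolation=cv2.INTER_CUBIC))
E
```

```text
shift [0.0027 0.0008 0.0011] turn [-0.0023  0.0026  0.0019] tcp [0.5009 0.3453 0.0301] [-179.87    0.15 -106.19] t 43.0 w 0.0092 F [ 4.1 -1.8 14.5]
```

View pics/s23.png

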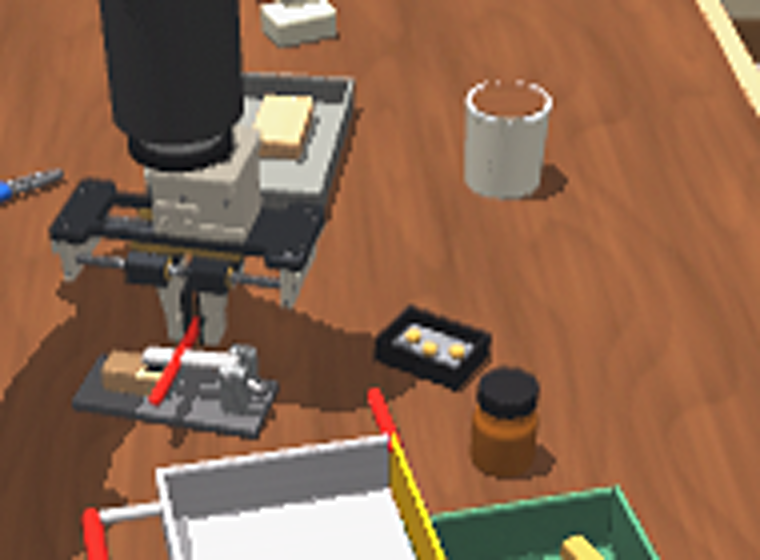

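The finger is down at (190,362). I'll release and rise, then check everything.

>>> step_arm(
  increments=[
    [[0,0,0],[0,0,0],0.5],
    [[0,0,0],[0,0,0],0.3],
    [[0,0,0],[0,0,0],0.3],
    [[0,0,0],[0,0,0],0.3],
    [[0,0,0],[0,0,0],0.3],
    [[0,0,-0.03],[0,0,0],0.3],
    [[0,0,-0.08],[0,0,0],0.3],
    [[0,0,-0.13],[0,0,0],0.3],
    [[0,0,-0.18],[0,0,0],0.3],
    [[0,0,-0.18],[0,0,0],0.3],
  ],
)

```text
time_s: 44.05
tcp_pos: [0.5021, 0.3465, 0.2182]
eef_rot: [-179.6, 0.6, -106.2]
contact_force: [0.7, 0.4, -0.7]
gripper_width: 0.0612
```

>>> step_arm(
  increments=[
    [[-0.1,0,0],[0,0,0],0.3],
    [[-0.15,0,0],[0,0,0],0.3],
    [[-0.15,0,0],[0,0,0],0.3],
    [[-0.15,0,0],[0,0,0],0.3],
    [[-0.15,0,0],[0,0,0],0.3],
  ],
)

```text
time_s: 44.55
tcp_pos: [0.5407, 0.4888, 0.2079]
eef_rot: [179.9, -0.1, -106.2]
contact_force: [0.4, -0.8, -0.4]
gripper_width: 0.0613
```

```bash
python3 - <<'E'
from w import *
T=cam("top");S=cam("side")
save(S[0],"pics/s24.png",1.5);cv2.imwrite("pics/t24.png",cv2.resize(T[0][90:270,120:400,::-1],None,fx=2.8,fy=2.8,interpolation=cv2.INTER_CUBIC))
for n,C in(("t",T),("s",S)):
    for b in blobs(C,*RED,12,*RED2)[:7]: print(n,b[0],b[1].round(1))
print(proj(S,blk(-.045,-.057,.045-.003)),proj(S,blk(-.045,-.057,.045)))
E
```

```text
t 113 [264.7 233.1]
t 75 [289.9 158.7]
t 71 [219.1 168.9]
t 58 [143.7 214.2]
t 50 [166.2 221.9]
t 16 [360.  101.5]
t 15 [378.1  92.5]
s 160 [204.4 202.7]
s 133 [118.2  49. ]
s 78 [296.4 217.1]
s 70 [224. 149.]
s 47 [274.9 162.5]
s 37 [432.6 368.6]
s 34 [407.1 340.4]
[218.5837 159.9267] [218.4972 159.1242]
```

View pics/s24.png

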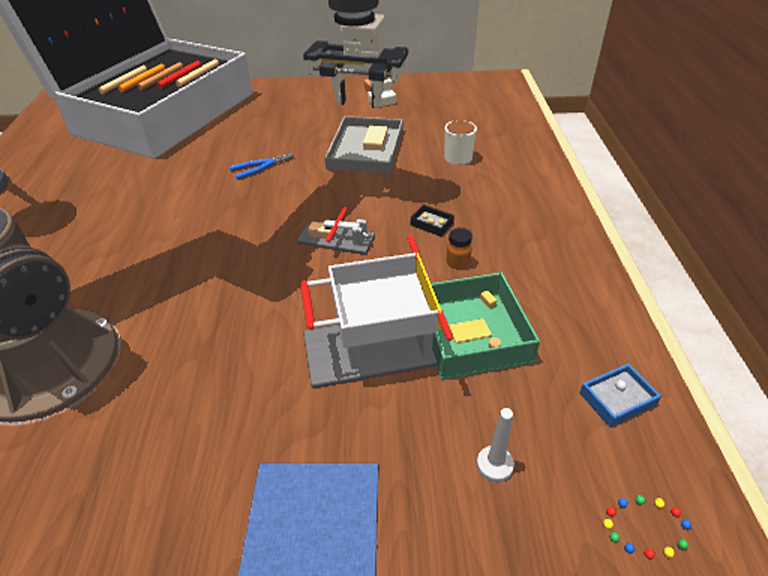

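View pics/t24.png

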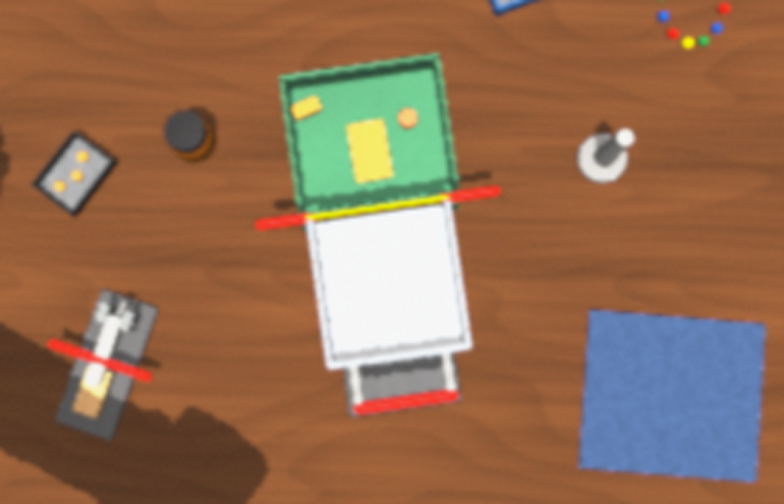

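```bash
python3 - <<'E'
from plant import r
print(r.get_state()["qd"].round(2)); print(r.close_job())
E
```

```text
[-0.4  -1.2  -0.36  0.06  0.02 -0.08]
the job is handed in; nothing more can be done
None
```

I did the whole job in the order you gave and handed it in at about 45 s; no verdict is reported.

- **Loading:** I flipped the finger up, then put the brass plate and the two pieces that were on the mat (copper button, brass bar) into the tray.
- **Tipping:** With the tray level I lowered the gate fully. I then tipped the tray to about 0.6 rad by the rear bar, and all three pieces slid into the green box. Nothing had to go in by hand. I let the tray back down level.
- **Finishing:** I closed the gate and flipped the finger back down.

**Last checks:**
- The final top and side pictures show the plate, button and bar inside the green box. The tray and mat are empty.
- The rear bar and gate pins are back within about 0.5 px of their starting pixels, so the tray is level and the gate upright.
- The finger's bar sits slightly lower in the side view than at the start (149.0 against 148.2 px), as expected with no plate under it.
- By eye, the jar, mandrel and trinket box had not moved.

**Oddities:**
- While I closed the gate, the gripper read about 16 N upward and sat about 7 mm higher than expected. I found no cause, and the gate ended up closed.
- The bar also moved a few centimetres inside the box when the robot was not near it, and stayed in the box.

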